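Put the leather tools away in the bench cupboard

ROBOT

A 6-joint arm with a two-finger parallel gripper is mounted at the origin on the work surface. World frame = base frame: x ahead of the robot, y to its left, z up, the work surface at z = 0. Lengths are in m, angles in rad, forces in N, time in s.
With the tool pointing down it reaches from about 0.25 to 0.725 m from the base axis. Payload 4 kg.
Tool frame: the origin (TCP) lies midway between the tips of the shut fingers; the grasp point (between the pads) lies 19 mm behind it; z points along the fingers, y is the direction in which the jaws open and shut (so a half turn about z gives the same grasp; the last joint's range is limited). The gripper opens to 85 mm and grips with 20 to 120 N. Pads are 22 mm wide; open, the fingers measure 114 mm over their backs; the gripper's body (76 mm by 85 mm) begins 54 mm behind the grasp point. The pads swing forward as they close: fully open they stand 13 mm farther back than shut.
Start: joints at [1.132, 0.241, 0.005, 1.335, 0, 1.571], TCP at [0.212, 0.453, 0.231] pointing down, gripper open.
Joint ranges: [-2.72, 2.72], [-1.05, 1.87], [-1.09, 1.28], [-1.99, 2.15], [-1.42, 1.44], [-3.14, 3.14]. Speed limits (rad/s): [2.79, 2.79, 3.14, 3.14, 3.14, 3.14].

INTERFACE

Orientations are given as a unit quaternion [x, y, z, w].
In Python, from workcell import get_obs, camera, camera_model, job_done, masks_of gives the robot as it stands.
- The arm moves only by the tool jog_arm, never from a script. Its argument "deltas" is a list that holds one entry, the list of rows, each a list of 7 numbers: the shift along the tool's x, y, z in mm, then the turn, a rotation vector about the tool's x, y, z in degrees, then the finger opening in mm, from 0 to 85.4. A call has 1 to 5 rows; each row shifts and turns the pose as measured when the row begins, along the tool's axes as they then stand; what a row does not reach is not made up. A row lasts 1/10 s, in which the tool goes at most 50 mm and 8.59 degrees, less where a joint would pass 70% of its speed; a pose out of reach is approached as far as the arm can. A call with a gripper value outside its range is refused whole. The fingers move at their own pace and stop on an object; the grip force is fixed at half the most. Time passes only in rows, so rows that do not move let the fingers close. It gives the time, the measured TCP pose, the force and the opening at its end, in the units of the state.
- get_obs(): the state, without advancing time (a new reading comes with each control period).
- camera(name): name is "scene" or "top" or "wrist"; returns the picture (400x640x3 uint8, red, green, blue); there is no depth.
- camera_model(name): a dict with "fovy" (degrees; the focal length in pixels is half the picture's height over the tangent of half this angle, whatever the lens; pixels are square), "cx", "cy" (the principal point, pixels), "pose" (4x4, takes a point from camera to world coordinates); the wrist camera has in their place "T_tool_cam" (4x4, takes a point from camera to tool coordinates, whose origin is the TCP and whose axes are the flange's). Camera axes: x right, y down, z forward; pixel columns grow to the right and rows downward; lengths in m; the calibration is good to about 2 mm. The wrist camera is an equidistant fisheye: a pixel r from the principal point sees the ray r / f radians off the axis. A picture is of the moment at which its call begins: read the wrist's pose just before it. camera_model takes no time and is no camera call.
- job_done(): hands the job in, once; it reports no verdict.
Trained networks look in the newest picture that a camera, given by its name, has taken for a name from the list of things; names that differ only in an ending like _2 or _b are one class to them, and where a whole thing is asked for, a point or a joint stands for the part that bears it (a point fixed in the world has none). Each returns a list of dicts, best first, with "conf" (0 to 1); they miss things now and then, are a little off and sometimes report something else, mostly with a low value. They report only what shows in the picture. A call takes as long as a camera call. They do not tell look-alikes from the thing itself.
- masks_of(target, camera): "pixels" (400x640 bool, what is visible of it) and "at" ([column, row] in pixels, amid what is visible of it).
The state is a dict: "clock": time; "joint_pos": joint angles; "joint_vel": joint speeds; "tau": joint torques, N m; "eef_pos": TCP position; "tool_rot": TCP orientation; "ft_force": force on the tool from outside, world axes, zero at the start; "ft_torque": the same for the moment, N m; "grip_width": finger opening in m.
Only numpy, scipy, OpenCV 4.12 (cv2) and the standard library are available. Lean on these libraries where they do the work, as an engineer would, in place of code of your own. Each camera call takes 0.05 s, during which the arm holds its last target. There are 200 camera calls.

TASK

Put every leather tool that lies on the bench (hammer, stitching chisel, steel bench block, wooden slicker: whichever are there) into the pull-out tray behind the cupboard's two doors. Swing the right-hand door wide open first, since it covers the left door's flush bolt; draw the bolt down, swing the left door wide open, pull the tray well out, lay the tools inside it, and slide it fully home. Then shut the left door, push its bolt fully up and shut the right-hand door; leave the two small dye bottles, the flat tin and the thread reel alone.

Things in the scene. Friction and masses are not known exactly. Their poses are not given: they have to be found in the camera images.
- cupboard: Small wooden bench-top cupboard, 330 wide (y) x 250 deep (x) x 225 mm high, on 45 mm feet; origin on the bench under its centre, x axis pointing to its back, z up; its front (the plane that the doors close on) is at x = -125 mm and looks towards the robot. Two doors, 16 mm thick, 48 to 223 mm above the bench, close in front of it. A steel strike plate 4 mm thick and 32 mm wide lies on its top and reaches 18 mm forward over the left door's top edge, with the bolt's hole in it
- right_door (a joint): Angle of the right-hand door (robot's right, -y), rad: 0 shut (may start a little ajar), grows as it swings towards the robot (counter-clockwise from above), stop at 2.9, folded back; stays where left (friction 0.12 N m). An aluminium strip on its free edge stands 34 mm proud and reaches 49 mm over the left door; it hides that door's bolt, from above too, and keeps that door shut
- left_door (a joint): Angle of the left-hand door (+y side), rad: 0 shut, grows as it swings open towards the robot, stop at 2.9 (clockwise from above); stays where it is left, hinge friction 0.12 N m. Held by its flush bolt
- right_handle (a point): Where to grip the right door's handle: a vertical steel T-bar 10 mm thick and 130 mm long, 36 mm clear of the door's face to its axis; the point is on the bar's axis, 14 mm below its top end; the bar is free (no post) for 40 mm from its top end. It lies 119 mm from the hinge line along the door and 52 mm in front of it
- right_hinge (a point): On the right door's vertical hinge line, at the height of the handle point; the point turns with the door, x axis normal to the door and pointing from its front to its back (into the cupboard when shut)
- left_handle (a point): As right_handle, on the left door: 80 mm from its hinge line along the door, 52 mm in front of it
- left_hinge (a point): On the left door's vertical hinge line, at the height of the handle point; x axis as for right_hinge
- bolt (a joint): Travel of the flush bolt of the left door, m: 0 = fully up, its rod standing in the strike plate's hole; 0.014 = fully drawn down, rod clear below the plate. Slides vertically, friction 2.5 N, stays where it is left; the rod enters the hole only with the left door fully shut (3 mm play)
- bolt_knob (a point): Middle of the bolt's brass knob: a block 12 mm wide (y) x 24 mm (standing out from the left door's face) x 14 mm high, 24 mm from the left door's free edge, 20 mm below the cupboard's top when the bolt is up and 34 mm when it is down; the point is 14 mm out from the door's face
- tray (a joint): Travel of the pull-out tray behind the doors, m: 0 = fully home, 0.195 = fully out towards the robot (stop). Friction 2 N. It needs both doors open past square
- tray_pull (a point): Where to grip the tray's wooden pull: a block 12 mm wide (y), 30 mm high, standing 38 mm out from the middle of the tray's front; the point is 26 mm out from the tray's front and half-way up the pull, 93 mm above the bench. With the tray home it lies 18 mm behind the cupboard's front plane, so there it has to be taken from the front with a tilt of about 45 degrees; once the tray is 100 mm out it can also be taken from above
- tray_bay (a point): On the tray's floor (68 mm above the bench), on its centre line, 80 mm behind the outside of its front. The tray's inside is 276 mm wide (y) and 171 mm long (x, from -73 to +98 mm of this point), walls 7 mm thick, rim 43 mm above the floor; a carton and a tin, 30 mm high, are fixed along its back (from +75 mm). Axes as the cupboard's. With the tray out, about 140 mm of it stands in front of the cupboard
- hammer_mid (a point): Saddler's hammer lying flat: wooden handle 104 x 18 x 14 mm, steel head 20 x 60 (crosswise) x 22 mm. Point: on the handle, half-way up (11 mm), 24 mm behind the head and close to the point of balance; x axis along the handle towards the head, which reaches from +24 to +44 mm; the handle ends at -80 mm. May be absent
- chisel_mid (a point): Stitching chisel (pricking iron), steel, lying flat: square shank 12 x 12 mm, from -49 to +25 mm along x, then a toothed blade 28 mm wide (y) and 5 mm thick to +60 mm. Point: on the shank, half-way up (6 mm). May be absent
- block_mid (a point): Flat steel bench block (small anvil) 60 (x) x 44 (y) x 20 mm; point at its centre. May be absent
- slicker_mid (a point): Wooden edge slicker, 20 mm thick, lying flat: grip 26 mm wide (y) from -53 to +15 mm along x, grooved head 34 mm wide to +55 mm. Point: on the grip, 15 mm behind the head, half-way up (10 mm). May be absent
- dye_a: Amber dye bottle, 44 mm across, 105 mm tall, standing on the bench, not part of the job; origin under its centre
- dye_b: White dye bottle, 44 mm across, 105 mm tall, standing on the bench, not part of the job; origin under its centre
- thread: Reel of thread, 48 mm across and tall, standing on the bench, not part of the job; origin under its centre
- wax_tin: Flat wax tin, 60 mm across, 26 mm high, standing on the bench, not part of the job; origin under its centre
Mind the look-alikes: they are no part of the job. Of the things that look like the part that bears slicker_mid, take the one that is nearest to the robot's base at the start. Leave any blue look-alike of the part that bears block_mid alone.

How it is judged:
On the way, in this order (a step that is already met when the one before it is completed fails the run):
1. the right-hand door is swung wide open (value of joint right_door above 1.2 rad and value of joint bolt below 0.004 m), for 0.2 s.
2. the left door's bolt is drawn down (value of joint bolt above 0.01 m), for 0.2 s.
3. the left door is swung wide open (value of joint left_door above 1.2 rad), for 0.2 s.
4. the tray is pulled well out (value of joint tray above 0.12 m), for 0.2 s.
5. all the tools lie in the tray, let go (value of joint tray above 0.05 m and x of hammer_mid in the frame of tray_bay between -0.075 and 0.09 m and y of hammer_mid in the frame of tray_bay between -0.137 and 0.137 m and z of hammer_mid in the frame of tray_bay between 0 and 0.055 m and linear speed of each of hammer, chisel, block, slicker below 0.05 m/s and contact force between the fingers and hammer below 0.3 N and x of chisel_mid in the frame of tray_bay between -0.075 and 0.09 m and y of chisel_mid in the frame of tray_bay between -0.137 and 0.137 m and z of chisel_mid in the frame of tray_bay between 0 and 0.055 m and contact force between the fingers and chisel below 0.3 N and x of block_mid in the frame of tray_bay between -0.075 and 0.09 m and y of block_mid in the frame of tray_bay between -0.137 and 0.137 m and z of block_mid in the frame of tray_bay between 0 and 0.055 m and contact force between the fingers and block below 0.3 N and x of slicker_mid in the frame of tray_bay between -0.075 and 0.09 m and y of slicker_mid in the frame of tray_bay between -0.137 and 0.137 m and z of slicker_mid in the frame of tray_bay between 0 and 0.055 m and contact force between the fingers and slicker below 0.3 N), for 0.3 s.
6. the tray is slid fully home with the tools in it (value of joint tray below 0.008 m and x of hammer_mid in the frame of tray_bay between -0.075 and 0.09 m and y of hammer_mid in the frame of tray_bay between -0.137 and 0.137 m and z of hammer_mid in the frame of tray_bay between 0 and 0.055 m and linear speed of each of hammer, chisel, block, slicker below 0.05 m/s and contact force between the fingers and hammer below 0.3 N and x of chisel_mid in the frame of tray_bay between -0.075 and 0.09 m and y of chisel_mid in the frame of tray_bay between -0.137 and 0.137 m and z of chisel_mid in the frame of tray_bay between 0 and 0.055 m and contact force between the fingers and chisel below 0.3 N and x of block_mid in the frame of tray_bay between -0.075 and 0.09 m and y of block_mid in the frame of tray_bay between -0.137 and 0.137 m and z of block_mid in the frame of tray_bay between 0 and 0.055 m and contact force between the fingers and block below 0.3 N and x of slicker_mid in the frame of tray_bay between -0.075 and 0.09 m and y of slicker_mid in the frame of tray_bay between -0.137 and 0.137 m and z of slicker_mid in the frame of tray_bay between 0 and 0.055 m and contact force between the fingers and slicker below 0.3 N), for 0.2 s.
7. the left door is shut (value of joint left_door below 0.04 rad), for 0.2 s.
8. its bolt is pushed fully up, the left door being shut (value of joint bolt below 0.003 m and value of joint left_door below 0.04 rad), for 0.2 s.
At the end, for the whole second after the job is handed in: Every tool that was on the bench lies at rest inside the tray (its listed point over the tray's floor, less than 55 mm above it), the tray is home (within 8 mm), the left door is shut (within 0.04 rad), its bolt fully up (within 3 mm) and the right-hand door shut (within 0.06 rad) (all of step 6 and all of step 8 and value of joint right_door below 0.06 rad); the robot touches nothing.
It fails at once if a dye bottle, the flat tin or the thread reel is knocked over or pushed more than 50 mm (distance of any of dye_a, dye_b, thread, wax_tin from where it was at the start of the episode above 0.05 m or angle between any of dye_a, dye_b, thread, wax_tin's own z axis and vertical above 0.6 rad).
Of hammer, chisel, block, slicker only 2 to 3 are there at a start; the rules pass over those that are not, and their reading is None.
At some moment in a run one of hammer, chisel, block, slicker may be knocked a few centimetres aside while the robot is not near it.
Once in a run the grip may slacken for a moment while it holds something.
It also fails if it takes over 210 s, if anything falls off the work surface, if the arm or the gripper's body presses on something with over 40 N, if the wrist force passes 120 N, or if a joint passes its speed limit or range.

## Working session

There is one attempt and no reset: what is moved stays moved. The work goes in short steps, Python scripts to look and compute and a tool call to move; the robot and the scene stay as the last step left them, time stands still between calls to the robot, and variables do not carry over. Pictures are saved under pics/ and viewed, about 12 in all and at most 16, crops included, and the job is handed in when it is done.

Besides the shell and the picture viewer there is one more tool, called after "Request:" as name(argument=value, ...) on one line, values as JSON. jog_arm: Moves the arm, as the interface text tells. Its arguments: {"type":"object","properties":{"deltas":{"type":"array"}},"required":["deltas"]}

```bash
mkdir -p pics; ls; cat > h.py <<'E'
import numpy as np, cv2
from scipy.spatial.transform import Rotation as R
from workcell import get_obs, camera, camera_model, job_done, masks_of
def save(img,fn): cv2.imwrite('pics/'+fn,img[:,:,::-1])
def ray(name,uv,obs=None):
    m=camera_model(name); f=200/np.tan(np.radians(m['fovy'])/2)
    d=np.array([uv[0]-m['cx'],uv[1]-m['cy']],float)
    if name=='wrist':
        r=np.hypot(*d); t=r/f; v=np.array([*(d/max(r,1e-9)*np.sin(t)),np.cos(t)])
        o=obs or get_obs(); T=np.eye(4); T[:3,:3]=R.from_quat(o['tool_rot']).as_matrix(); T[:3,3]=o['eef_pos']; T=T@m['T_tool_cam']
    else:
        v=np.array([d[0]/f,d[1]/f,1]); T=np.array(m['pose'])
    v=T[:3,:3]@v; return T[:3,3],v/np.linalg.norm(v)
def atz(name,uv,z,obs=None):
    p,v=ray(name,uv,obs); return p+v*(z-p[2])/v[2]
def proj(name,P,obs=None):
    m=camera_model(name); f=200/np.tan(np.radians(m['fovy'])/2)
    if name=='wrist':
        o=obs or get_obs(); T=np.eye(4); T[:3,:3]=R.from_quat(o['tool_rot']).as_matrix(); T[:3,3]=o['eef_pos']; T=T@m['T_tool_cam']
    else: T=np.array(m['pose'])
    c=T[:3,:3].T@(np.array(P)-T[:3,3])
    if name=='wrist':
        r=np.hypot(c[0],c[1]); t=np.arctan2(r,c[2]); return np.array([m['cx']+f*t*c[0]/r,m['cy']+f*t*c[1]/r])
    return np.array([m['cx']+f*c[0]/c[2],m['cy']+f*c[1]/c[2]])
E
python3 - <<'E'
from h import *
o=get_obs(); print(o['eef_pos'],o['tool_rot'],o['clock'],o['grip_width'])
for c in ['scene','top']:
    i=camera(c); save(i,c+'0.png'); m=camera_model(c); print(c,m['fovy'],np.round(m['pose'],3).tolist())
    for t in ['hammer_mid','chisel_mid','block_mid','slicker_mid','dye_a','thread','wax_tin','right_handle','left_handle','bolt_knob','cupboard','tray']:
        print(t,[(round(d['conf'],2),np.round(d['at']).tolist(),int(d['pixels'].sum())) for d in masks_of(t,c)][:5])
m=camera_model('wrist');print(m)
E
```

```text
pics
[0.21216123 0.45206673 0.23042581] [ 2.17652673e-01  9.76025733e-01 -1.01445773e-03 -2.30295530e-04] 0.0 0.08553468512476016
scene 43.20980577774626 [[0.724, -0.481, 0.494, -0.197], [-0.69, -0.515, 0.51, -0.806], [0.009, -0.71, -0.704, 1.226], [0.0, 0.0, 0.0, 1.0]]
hammer_mid []
chisel_mid [(0.45, [353.0, 186.0], 2864)]
block_mid [(0.92, [329.0, 304.0], 374), (0.68, [358.0, 284.0], 349)]
slicker_mid [(0.73, [239.0, 188.0], 301), (0.59, [270.0, 168.0], 248), (0.36, [356.0, 184.0], 2847), (0.3, [356.0, 156.0], 15)]
dye_a [(0.94, [440.0, 301.0], 421), (0.75, [234.0, 145.0], 244)]
thread [(0.62, [310.0, 265.0], 300)]
wax_tin []
right_handle [(0.72, [438.0, 299.0], 414), (0.69, [355.0, 184.0], 2825)]
left_handle [(0.64, [323.0, 151.0], 635), (0.5, [310.0, 264.0], 310)]
bolt_knob []
cupboard [(0.57, [379.0, 161.0], 11320)]
tray [(0.64, [355.0, 157.0], 20)]
top 51.171373409960204 [[0.009, -0.989, 0.146, 0.418], [-1.0, -0.009, 0.005, -0.021], [-0.003, -0.146, -0.989, 1.318], [0.0, 0.0, 0.0, 1.0]]
hammer_mid []
chisel_mid []
block_mid [(0.67, [392.0, 283.0], 277)]
slicker_mid [(0.79, [22
[... 155 characters left out ...]
in [(0.63, [256.0, 263.0], 305)]
right_handle [(0.94, [330.0, 182.0], 1439), (0.53, [219.0, 254.0], 300), (0.42, [349.0, 268.0], 205)]
left_handle [(0.7, [276.0, 170.0], 951)]
bolt_knob []
cupboard [(0.84, [314.0, 132.0], 13319)]
tray [(0.15, [462.0, 214.0], 286)]
{'fovy': 65.70646984690485, 'cx': 318.41132005037827, 'cy': 201.26805520606936, 'T_tool_cam': array([[-1.24608978e-04, -9.52647210e-01, -3.04077749e-01,
         7.73706349e-02],
       [ 9.99999982e-01, -1.61283597e-04,  9.54933154e-05,
        -1.67872859e-03],
       [-1.40014194e-04, -3.04077732e-01,  9.52647213e-01,
        -1.43317589e-01],
       [ 0.00000000e+00,  0.00000000e+00,  0.00000000e+00,
         1.00000000e+00]])}
```

View pics/scene0.png

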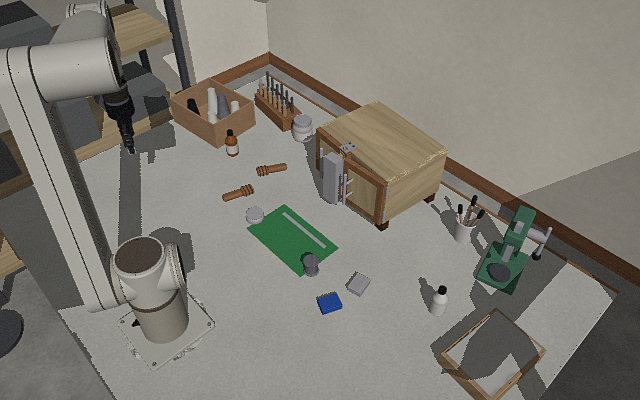

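View pics/top0.png

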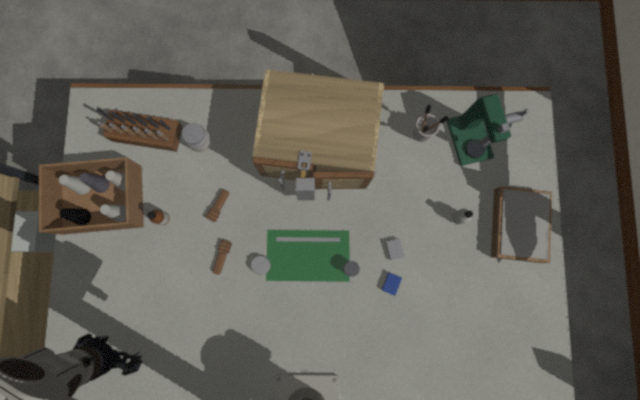

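```bash
python3 - <<'E'
import cv2,numpy as np
from h import atz
t=cv2.imread('pics/top0.png');s=cv2.imread('pics/scene0.png')
a=cv2.resize(t[60:220,240:400],(600,600),interpolation=2); b=cv2.resize(s[90:230,300:460],None,fx=3.75,fy=3.75,interpolation=2)
cv2.imwrite('pics/c1.png',np.vstack([a[:, :],])); 
cv2.imwrite('pics/c2.png',b)
for n,uv,z in [('slick',(221,256),.01),('slick2',(216,206),.01),('block',(394,247),.01),('blue',(392,284),.01),('thread',(350,268),.04),('tin',(260,265),.026),('amber',(158,216),.05),('white',(463,216),.05)]: print(n,atz('top',uv,z))
E
```

```text
slick [0.44430954 0.26949341 0.01      ]
slick2 [0.6011528  0.29184863 0.01      ]
block [ 0.47716782 -0.26863879  0.01      ]
blue [ 0.3637817  -0.26035572  0.01      ]
thread [ 0.41137034 -0.12885258  0.04      ]
tin [0.41777313 0.1453429  0.026     ]
amber [0.56308906 0.45845832 0.05      ]
white [ 0.57151097 -0.47322701  0.05      ]
```

View pics/c1.png

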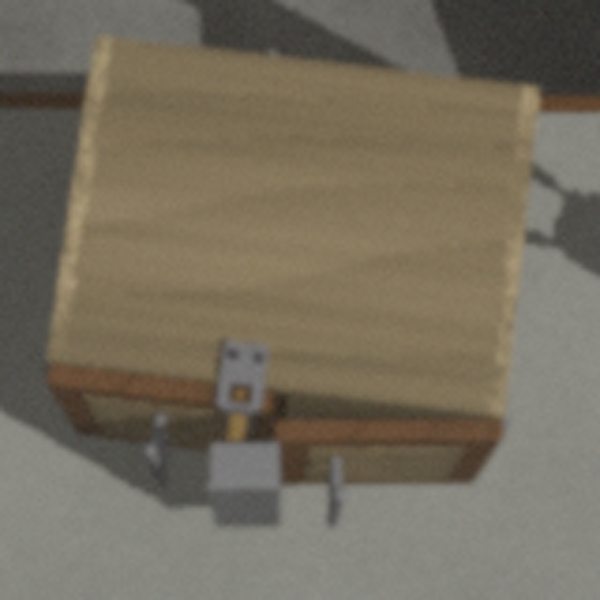

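View pics/c2.png

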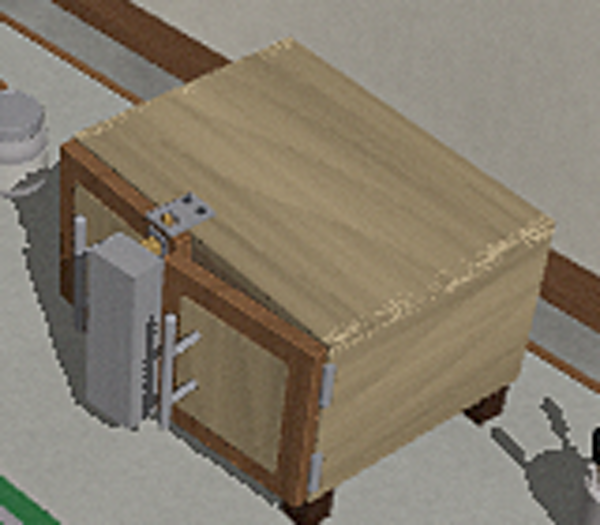

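```bash
cat >> h.py <<'E'
def tri(a,b):
    (p,u),(q,v)=a,b; s=np.linalg.lstsq(np.c_[u,-v],q-p,rcond=None)[0]
    A,B=p+u*s[0],q+v*s[1]; return (A+B)/2,np.linalg.norm(A-B)
E
python3 - <<'E'
from h import *
f=lambda u,v:(240+u/3.75,60+v/3.75); g=lambda u,v:(300+u/3.75,90+v/3.75)
C=[atz('top',f(*p),.225) for p in [(103,40),(537,90),(50,367),(500,415)]]
S=[atz('scene',g(*p),.225) for p in [(290,40),(552,228),(70,142),(325,350)]]
for c,s in zip(C,S): print(c.round(4),s.round(4))
for C in(C,S):
  C=np.array(C)
  loc=np.array([(.125,.165),(.125,-.165),(-.125,.165),(-.125,-.165)])
  m=C[:,:2].mean(0); H=(loc.T@(C[:,:2]-m)); a=np.arctan2(H[0,1]-H[1,0],H[0,0]+H[1,1]); print('cup',m,np.degrees(a))
print('rbar top',tri(ray('top',f(335,460)),ray('scene',g(170,318))))
print('rbar bot',tri(ray('top',f(333,522)),ray('scene',g(167,425))))
print('lbar top',tri(ray('top',f(160,418)),ray('scene',g(80,218))))
print('strip top corners', tri(ray('top',f(277,443)),ray('scene',g(163,256))),tri(ray('top',f(210,447)),ray('scene',g(113,236))), tri(ray('top',f(212,485)),ray('scene',g(88,248))), tri(ray('top',f(278,485)),ray('scene',g(135,268))))
E
```

```text
[0.9516 0.1139 0.225 ] [0.9553 0.1156 0.225 ]
[ 0.9151 -0.2066  0.225 ] [ 0.9129 -0.2115  0.225 ]
[0.7027 0.1456 0.225 ] [0.7018 0.1421 0.225 ]
[ 0.6703 -0.1765  0.225 ] [ 0.6667 -0.18    0.225 ]
cup [ 0.80992878 -0.03089097] -6.493965959925383
cup [ 0.80918465 -0.0334588 ] -6.732212838508057
rbar top (array([ 0.63640572, -0.0553818 ,  0.19516248]), np.float64(0.01508835180018047))
rbar bot (array([ 0.61561603, -0.06405726,  0.09016643]), np.float64(0.005667026458692596))
lbar top (array([0.66209269, 0.07333589, 0.20652085]), np.float64(0.01980685196663741))
strip top corners (array([ 0.6497068 , -0.01904441,  0.22766184]), np.float64(0.004404122216138039)) (array([0.64566365, 0.03045879, 0.22087605]), np.float64(0.0009550741709527721)) (array([0.61661238, 0.02879263, 0.22612573]), np.float64(0.0023079444437687563)) (array([ 0.61776467, -0.01973298,  0.23453619]), np.float64(0.0034160178963544684))
```

```bash
cat >> h.py <<'E'
CUP=np.array([.8095,-.032]); YAW=np.radians(-6.6)
def L2W(x,y,z): c,s=np.cos(YAW),np.sin(YAW); return np.array([CUP[0]+c*x-s*y,CUP[1]+s*x+c*y,z])
def W2L(p): c,s=np.cos(YAW),np.sin(YAW); d=np.array(p[:2])-CUP; return np.array([c*d[0]+s*d[1],-s*d[0]+c*d[1],p[2]])
def Rt(phi,tilt=0):
    a=np.radians(phi); y=np.array([np.cos(a),np.sin(a),0]); z=np.array([0,0,-1.]); x=np.cross(y,z)
    return R.from_matrix(np.c_[x,y,z])*R.from_euler('y',-tilt,degrees=True)
def cur():
    o=get_obs(); return np.array(o['eef_pos']),R.from_quat(o['tool_rot'])
def path(p0,r0,p1,r1,vmax=48,wmax=8.4,n=None,grip=85):
    rv=(r0.inv()*r1).as_rotvec(degrees=True)
    n=n or max(1,int(np.ceil(max(np.linalg.norm(p1-p0)*1000/vmax,np.linalg.norm(rv)/wmax))))
    for k in range(n):
        r=r0*R.from_rotvec(rv*k/n,degrees=True); d=r.inv().apply((p1-p0)/n)*1000
        print([float(x) for x in [*d.round(0),*(rv/n).round(1),grip]])
def go(p1,phi,tilt=0,**k):
    p,r=cur(); path(p,r,np.array(p1),Rt(phi,tilt),**k)
E
python3 - <<'E'
from h import *
go([.60,-.06,.31],90)
E
```

```text
[-41.0, -21.0, -6.0, 0.0, -0.0, -1.8, 85.0]
[-40.0, -23.0, -6.0, 0.0, -0.0, -1.8, 85.0]
[-39.0, -24.0, -6.0, 0.0, -0.0, -1.8, 85.0]
[-38.0, -25.0, -6.0, 0.0, -0.0, -1.8, 85.0]
[-38.0, -26.0, -6.0, 0.0, -0.0, -1.8, 85.0]
[-37.0, -27.0, -6.0, 0.0, -0.0, -1.8, 85.0]
[-36.0, -29.0, -6.0, 0.0, -0.0, -1.8, 85.0]
[-35.0, -30.0, -6.0, 0.0, -0.0, -1.8, 85.0]
[-34.0, -31.0, -6.0, 0.0, -0.0, -1.8, 85.0]
[-33.0, -32.0, -6.0, 0.0, -0.0, -1.8, 85.0]
[-32.0, -33.0, -6.0, 0.0, -0.0, -1.8, 85.0]
[-31.0, -34.0, -6.0, 0.0, -0.0, -1.8, 85.0]
[-30.0, -35.0, -6.0, 0.0, -0.0, -1.8, 85.0]
[-29.0, -36.0, -6.0, 0.0, -0.0, -1.8, 85.0]
```

Request:
jog_arm(deltas=[[[-41,-21,-8,0,0,-2,85],[-40,-23,-8,0,0,-2,85],[-39,-24,-6,0,0,-2,85],[-38,-25,-6,0,0,-2,85],[-38,-26,-6,0,0,-2,85]]])

```text
clock: 1.8
eef_pos: [0.3545, 0.2708, 0.2649]
tool_rot: [0.121, 0.993, 0.0, -0.0]
ft_force: [2.1, 0.7, -0.3]
grip_width: 0.0848
```

Request:
jog_arm(deltas=[[[-37,-27,-6,0,0,-2,85],[-36,-29,-6,0,0,-2,85],[-35,-30,-6,0,0,-2,85],[-34,-31,-6,0,0,-2,85],[-33,-32,-6,0,0,-2,85]]])

```text
clock: 2.3
eef_pos: [0.5067, 0.0858, 0.2974]
tool_rot: [0.03, 1.0, 0.001, 0.002]
ft_force: [1.5, 1.6, -0.0]
grip_width: 0.0848
```

Request:
jog_arm(deltas=[[[-32,-33,-6,0,0,-2,85],[-31,-34,-6,0,0,-1,60],[-30,-35,-6,0,0,-1,40],[-29,-36,-6,0,0,-1,30],[0,0,0,0,0,0,30]]])

```text
clock: 2.8
eef_pos: [0.6328, -0.0669, 0.3202]
tool_rot: [-0.012, 1.0, 0.001, 0.002]
ft_force: [0.1, 0.4, -0.2]
grip_width: 0.0306
```

```bash
python3 - <<'E'
from h import *
p,r=cur(); print(p,r.as_matrix().round(3).tolist(),get_obs()['grip_width'],get_obs()['ft_force'])
save(camera('wrist'),'w1.png')
print('exp rbar top',proj('wrist',[.636,-.058,.20]))
E
```

```text
[ 0.63284443 -0.06685814  0.32023522] [[-1.0, -0.024, 0.004], [-0.024, 1.0, 0.002], [-0.004, 0.002, -1.0]] 0.0305693328187928 [ 0.0566455   0.39474836 -0.1619096 ]
exp rbar top [327.38707491 199.40005283]
```

View pics/w1.png

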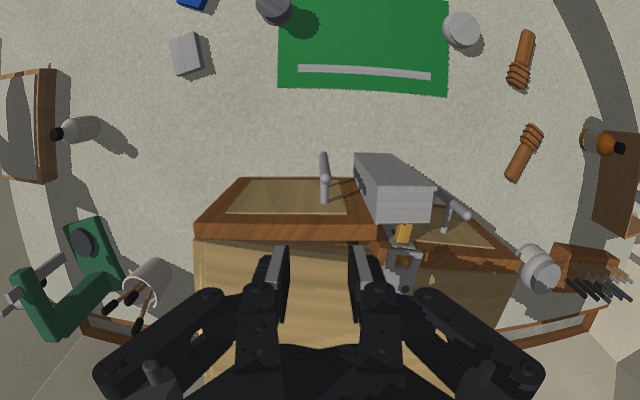

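```bash
python3 - <<'E'
from h import *
def door(th,u,n,z,side=-1): # u along door from hinge, n in front
    c,s=np.cos(th),np.sin(th)
    l=np.array([-n,u]); l=np.array([c*l[0]-s*l[1],s*l[0]+c*l[1]])
    return L2W(-.125+l[0],-.165+l[1],z)
for th in (.08,.12,.16):
    for z in (.20,.16,.07): print(th,z,door(th,.119,.052,z),proj('wrist',door(th,.119,.052,z)).round(),proj('wrist',door(th,.119,.016,z)).round())
    print('strip',[proj('wrist',door(th,u,n,.225)).round().tolist() for u,n in[(.155,.05),(.205,.05),(.155,.016),(.205,.016)]], 'doorR',proj('wrist',door(th,0,.016,.223)).round(),proj('wrist',door(th,0.0,0,.223)).round())
i=cv2.imread('pics/w1.png'); cv2.imwrite('pics/w1c.png',cv2.resize(i[140:270,190:490],(800,347),interpolation=2))
E
```

```text
0.08 0.2 [ 0.61858292 -0.06078345  0.2       ] [325. 180.] [322. 219.]
0.08 0.16 [ 0.61858292 -0.06078345  0.16      ] [324. 171.] [322. 205.]
0.08 0.07 [ 0.61858292 -0.06078345  0.07      ] [323. 156.] [321. 183.]
strip [[370.0, 193.0], [427.0, 197.0], [365.0, 232.0], [421.0, 234.0]] doorR [188. 220.] [190. 236.]
0.12 0.2 [ 0.61379219 -0.06279077  0.2       ] [323. 175.] [322. 214.]
0.12 0.16 [ 0.61379219 -0.06279077  0.16      ] [322. 166.] [321. 200.]
0.12 0.07 [ 0.61379219 -0.06279077  0.07      ] [321. 152.] [320. 179.]
strip [[368.0, 186.0], [426.0, 187.0], [365.0, 225.0], [421.0, 225.0]] doorR [188. 220.] [190. 236.]
0.16 0.2 [ 0.60908557 -0.06498806  0.2       ] [320. 170.] [321. 209.]
0.16 0.16 [ 0.60908557 -0.06498806  0.16      ] [320. 161.] [321. 196.]
0.16 0.07 [ 0.60908557 -0.06498806  0.07      ] [319. 149.] [320. 176.]
strip [[366.0, 178.0], [425.0, 178.0], [365.0, 218.0], [422.0, 216.0]] doorR [187. 220.] [190. 236.]
```

View pics/w1c.png

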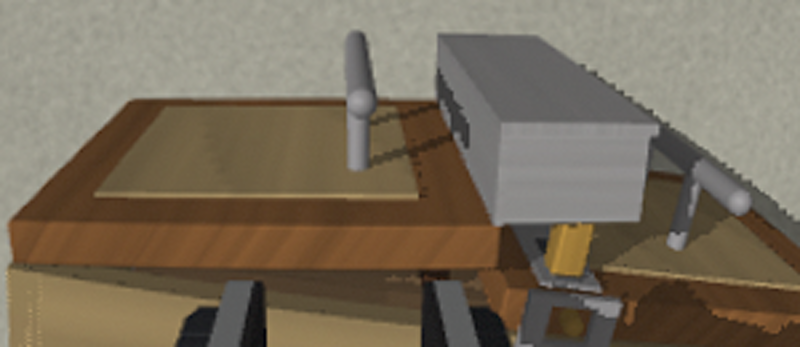

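Request:
jog_arm(deltas=[[[17,6,20,0,0,1.4,36],[0,0,0,0,0,0,36],[0,0,40,0,0,0,36],[0,0,30,0,0,0,36],[0,0,0,0,0,0,36]]])

```text
clock: 3.35
eef_pos: [0.613, -0.0555, 0.2306]
tool_rot: [-0.002, 1.0, 0.002, 0.003]
ft_force: [-0.2, -0.3, -0.7]
grip_width: 0.0358
```

```bash
sed -i 's/^CUP=.*; YAW/CUP=np.array([.812,-.029]); YAW/' h.py; cat >> h.py <<'E'
def door(th,u,n,z,side=-1):
    # u along door from hinge, n in front; side -1 right door, +1 left
    l=np.array([-n,-side*u]); t=-side*th; c,s=np.cos(t),np.sin(t)
    l=np.array([c*l[0]-s*l[1],s*l[0]+c*l[1]])
    return L2W(-.125+l[0],side*.165+l[1],z)
E
python3 - <<'E'
from h import *
go([*door(.115,.119,.052,0)[:2],.167],90)
p,r=cur();print(p,r.as_matrix().round(3).tolist())
save(camera('wrist'),'w2.png'); print([proj('wrist',door(.115,.119,.052,z)).round() for z in (.2,.07)])
E
```

```text
[-2.0, -2.0, 32.0, 0.1, 0.1, 0.1, 85.0]
[-2.0, -2.0, 32.0, 0.1, 0.1, 0.1, 85.0]
[ 0.6130038  -0.05551153  0.23055111] [[-1.0, -0.004, 0.005], [-0.004, 1.0, 0.004], [-0.005, 0.004, -1.0]]
[array([314., 239.]), array([315., 184.])]
```

View pics/w2.png

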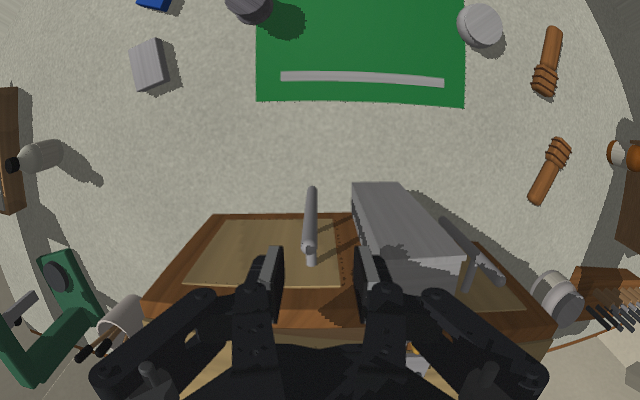

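```bash
python3 - <<'E'
from h import *
p,r=cur()
o2=dict(eef_pos=p,tool_rot=r.as_quat())
o1=dict(eef_pos=np.array([0.63284443,-0.06685814,0.32023522]),tool_rot=R.from_matrix([[-1.0,-0.024,0.004],[-0.024,1.0,0.002],[-0.004,0.002,-1.0]]).as_quat())
a,b=ray('wrist',(325.7,178.3),o1),ray('wrist',(308,246),o2)
print(tri(a,b),atz('wrist',(325.7,178.3),.2,o1),atz('wrist',(308,246),.2,o2),atz('wrist',(308,246),.205,o2))
E
```

```text
(array([ 0.61419796, -0.06295965,  0.21604717]), np.float64(0.000312874312098626)) [ 0.61813495 -0.06229637  0.2       ] [ 0.62214275 -0.06361058  0.2       ] [ 0.61965349 -0.06345476  0.205     ]
```

Request:
jog_arm(deltas=[[[-5,-7,10,0,0,0,36],[0,0,25,0,0,0,36],[0,0,24,0,0,0,36],[0,0,0,0,0,0,36],[0,0,0,0,0,0,5]]])

```text
clock: 3.9
eef_pos: [0.6294, -0.0632, 0.1851]
tool_rot: [-0.004, 1.0, 0.001, 0.016]
ft_force: [-0.1, 0.4, 0.4]
grip_width: 0.0225
```

Request:
jog_arm(deltas=[[[0,0,0,0,0,0,5],[0,0,0,0,0,0,5],[0,0,0,0,0,0,5],[0,0,0,0,0,0,5]]])

```text
clock: 4.3
eef_pos: [0.6327, -0.0633, 0.191]
tool_rot: [-0.004, 1.0, 0.0, 0.02]
ft_force: [0.4, -0.1, -0.3]
grip_width: 0.0049
```

```bash
python3 - <<'E'
from h import *
o=get_obs();print({k:np.round(v,3).tolist() for k,v in o.items()}); p,r=cur(); print(r.as_matrix().round(3).tolist())
save(camera('wrist'),'w3.png')
E
```

```text
{'clock': 4.3, 'joint_pos': [-0.102, 0.499, 0.277, 1.308, 0.005, -0.11], 'joint_vel': [-0.0, -0.007, 0.01, 0.005, -0.003, -0.001], 'tau': [0.014, -49.586, 25.661, -0.308, 0.02, 0.0], 'eef_pos': [0.633, -0.063, 0.191], 'tool_rot': [-0.004, 1.0, 0.0, 0.02], 'ft_force': [0.423, -0.138, -0.28], 'ft_torque': [-0.005, 0.062, 0.012], 'grip_width': 0.005}
[[-0.999, -0.008, 0.041], [-0.008, 1.0, 0.001], [-0.041, 0.001, -0.999]]
```

View pics/w3.png

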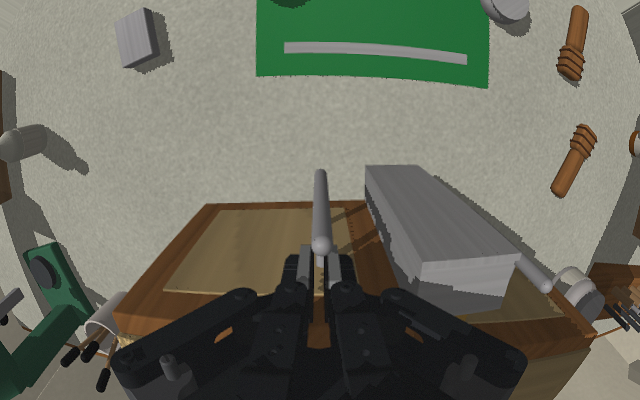

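```bash
python3 - <<'E'
from h import *
for z in (.195,.2,.205,.21): print(z,atz('wrist',(320,243),z))
o2=dict(eef_pos=np.array([ 0.6130038,-0.05551153,0.23055111]),tool_rot=R.from_matrix([[-1.0,-0.004,0.005],[-0.004,1.0,0.004],[-0.005,0.004,-1.0]]).as_quat())
print(tri(ray('wrist',(320,243)),ray('wrist',(308,246),o2)))
p,r=cur(); print('tips at',r.apply([0,0,0])+p)
go([.618,-.063,.22],90,n=2)
E
```

```text
0.195 [ 0.62053041 -0.0643798   0.195     ]
0.2 [ 0.61789655 -0.06443128  0.2       ]
0.205 [ 0.61526269 -0.06448277  0.205     ]
0.21 [ 0.61262883 -0.06453425  0.21      ]
(array([ 0.63607473, -0.06433813,  0.16627175]), np.float64(0.000889393402112437))
tips at [ 0.63277708 -0.06338659  0.19105166]
[7.0, 0.0, -15.0, 0.0, 1.2, 0.2, 85.0]
[7.0, 0.0, -15.0, 0.0, 1.2, 0.2, 85.0]
```

Request:
jog_arm(deltas=[[[0,0,-20,0,0,0,5],[0,0,-20,0,0,0,36],[14,-1,0,0,2.4,0,36],[0,0,0,0,0,0,36],[0,0,0,0,0,0,36]]])

```text
clock: 4.85
eef_pos: [0.6169, -0.0647, 0.2323]
tool_rot: [-0.004, 1.0, 0.0, -0.0]
ft_force: [0.5, 0.3, 0.5]
grip_width: 0.0358
```

Request:
jog_arm(deltas=[[[0,0,0,0,0,0,36]]])

```text
clock: 4.95
eef_pos: [0.617, -0.0647, 0.232]
tool_rot: [-0.004, 1.0, 0.0, -0.0]
ft_force: [-0.6, 0.3, -0.6]
grip_width: 0.0359
```

```bash
python3 - <<'E'
from h import *
p,r=cur(); print(p,r.as_matrix().round(3).tolist())
go([.618,-.0643,.168],90,vmax=20)
E
```

```text
[ 0.61701302 -0.06470117  0.23202071] [[-1.0, -0.007, -0.0], [-0.007, 1.0, 0.0], [0.0, 0.0, -1.0]]
[-0.0, 0.0, 16.0, 0.0, -0.0, 0.1, 85.0]
[-0.0, 0.0, 16.0, 0.0, -0.0, 0.1, 85.0]
[-0.0, 0.0, 16.0, 0.0, -0.0, 0.1, 85.0]
[-0.0, 0.0, 16.0, 0.0, -0.0, 0.1, 85.0]
```

Request:
jog_arm(deltas=[[[0,0,16,0,0,0,36],[0,0,14,0,0,0,36]]])

```text
clock: 5.15
eef_pos: [0.6188, -0.0648, 0.2031]
tool_rot: [-0.004, 1.0, -0.0, 0.003]
ft_force: [-0.5, 0.5, -0.7]
grip_width: 0.0359
```

Request:
jog_arm(deltas=[[[0,0,14,0,0,0,36],[0,0,14,0,0,0,36]]])

```text
clock: 5.35
eef_pos: [0.6203, -0.0642, 0.1755]
tool_rot: [-0.004, 1.0, 0.001, 0.005]
ft_force: [-1.9, -3.6, 74.8]
grip_width: 0.036
```

Request:
jog_arm(deltas=[[[0,0,5,0,0,0,36]]])

```text
clock: 5.45
eef_pos: [0.6244, -0.0632, 0.1758]
tool_rot: [-0.004, 1.0, 0.002, 0.011]
ft_force: [-1.5, 1.0, 28.8]
grip_width: 0.0361
```

```bash
python3 - <<'E'
from h import *
o1=dict(eef_pos=np.array([0.63284443,-0.06685814,0.32023522]),tool_rot=R.from_matrix([[-1.0,-0.024,0.004],[-0.024,1.0,0.002],[-0.004,0.002,-1.0]]).as_quat())
o3=dict(eef_pos=np.array([0.63277708,-0.06338659,0.19105166]),tool_rot=R.from_matrix([[-0.999,-0.008,0.041],[-0.008,1.0,0.001],[-0.041,0.001,-0.999]]).as_quat())
for a,b in [((377.5,186),(420,262)),((433.8,187.6),(518,255)),((325.7,178.3),(320,243)),((194.5,224),None)]:
    if b: print(tri(ray('wrist',a,o1),ray('wrist',b,o3)))
o=get_obs(); print(o['ft_force'],o['ft_torque'],np.round(o['joint_pos'],3))
save(camera('wrist'),'w4.png')
E
```

```text
(array([ 0.61979292, -0.01922001,  0.21561059]), np.float64(0.00023747905250655381))
(array([0.61699547, 0.03032456, 0.22102471]), np.float64(0.0027335063985622085))
(array([ 0.61809509, -0.06336265,  0.19980586]), np.float64(0.002152189780299879))
[-1.46170449  0.998332   28.82987005] [1.54027378 0.08938612 0.03518774] [-0.104  0.504  0.246  1.291  0.007 -0.112]
```

View pics/w4.png

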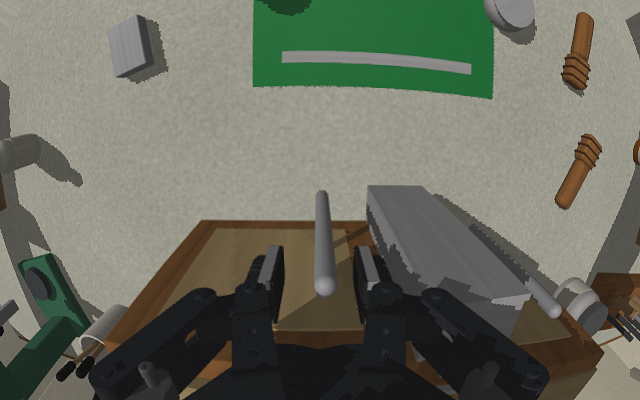

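Request:
jog_arm(deltas=[[[0,0,-40,0,0,0,36],[0,0,-40,0,1.3,8,36],[0,0,0,0,0,8,36],[0,0,0,0,0,8,36],[0,0,0,0,0,8,36]]])

```text
clock: 6.0
eef_pos: [0.6236, -0.0631, 0.2603]
tool_rot: [0.282, 0.959, 0.004, 0.002]
ft_force: [0.3, -1.3, 0.9]
grip_width: 0.0361
```

Request:
jog_arm(deltas=[[[0,0,0,0,0,8.5,36],[0,0,0,0,0,8.5,36],[0,0,0,0,0,8.5,36],[0,0,0,0,0,8.5,36],[0,0,0,0,0,8.5,36]]])

```text
clock: 6.5
eef_pos: [0.6241, -0.0629, 0.2582]
tool_rot: [0.614, 0.79, 0.004, 0.0]
ft_force: [0.1, 0.0, -0.7]
grip_width: 0.0358
```

Request:
jog_arm(deltas=[[[0,0,0,0,0,8.5,36],[0,0,0,0,0,8.5,36],[0,0,0,0,0,8.5,36],[0,0,0,0,0,8.5,36],[0,0,0,0,0,8.5,36]]])

```text
clock: 7.0
eef_pos: [0.6242, -0.0625, 0.2551]
tool_rot: [0.86, 0.51, 0.003, -0.002]
ft_force: [0.0, -0.6, -0.3]
grip_width: 0.0358
```

Request:
jog_arm(deltas=[[[0,0,0,0,0,8.5,36],[0,0,0,0,0,8.5,36],[0,0,0,0,0,8.5,36],[0,0,0,0,0,8.5,36],[0,0,0,0,0,0,36]]])

```text
clock: 7.5
eef_pos: [0.6242, -0.0623, 0.2521]
tool_rot: [0.972, 0.233, 0.002, -0.003]
ft_force: [-0.6, 0.7, -0.2]
grip_width: 0.0357
```

```bash
python3 - <<'E'
from h import *
o=get_obs(); p,r=cur(); print(p,r.as_matrix().round(3).tolist(),o['ft_force'],np.round(o['joint_pos'],2))
y=r.as_matrix()[:,1]; print('phi',np.degrees(np.arctan2(y[1],y[0])))
go([.618,-.0637,.22],-71,vmax=20); save(camera('wrist'),'w5.png'); print(proj('wrist',[.618,-.0637,.2]),proj('wrist',[.618,-.0637,.16]))
E
```

```text
[ 0.62417836 -0.06226889  0.25208999] [[0.891, 0.453, 0.002], [0.453, -0.891, 0.007], [0.005, -0.005, -1.0]] [-0.59685191  0.70618377 -0.18001343] [-0.1   0.5   0.43  1.51  0.01  2.57]
phi -63.06129389089159
[-3.0, -1.0, 16.0, -0.2, -0.1, 4.0, 85.0]
[-3.0, -1.0, 16.0, -0.2, -0.1, 4.0, 85.0]
[314.67252981 230.25172626] [315.49654004 211.06071217]
```

Request:
jog_arm(deltas=[[[-3,-1,10,0,0,4,36],[-3,-1,10,0,0,4,36],[0,0,10,0,0,0,36],[0,0,0,0,0,0,36]]])

```text
clock: 7.95
eef_pos: [0.6182, -0.0627, 0.2203]
tool_rot: [0.986, 0.17, 0.002, -0.003]
ft_force: [-0.5, 0.4, -0.2]
grip_width: 0.0361
```

```bash
python3 - <<'E'
from h import *
save(camera('wrist'),'w5.png'); print(proj('wrist',[.618,-.0637,.2]),proj('wrist',[.618,-.0637,.16]))
go([.618,-.0637,.17],-71,vmax=20)
E
```

```text
[317.34958018 242.55008349] [317.82145253 218.66174886]
[-0.0, 0.0, 17.0, -0.1, -0.1, 0.2, 85.0]
[-0.0, 0.0, 17.0, -0.1, -0.1, 0.2, 85.0]
[-0.0, 0.0, 17.0, -0.1, -0.1, 0.2, 85.0]
```

View pics/w5.png

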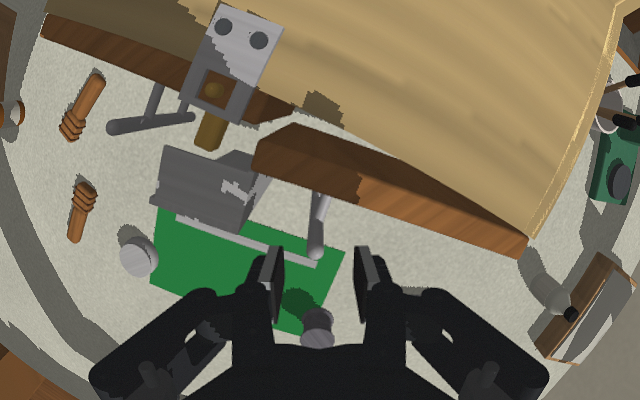

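```bash
python3 - <<'E'
from h import *
o3=dict(eef_pos=np.array([0.63277708,-0.06338659,0.19105166]),tool_rot=R.from_matrix([[-0.999,-0.008,0.041],[-0.008,1.0,0.001],[-0.041,0.001,-0.999]]).as_quat())
o2=dict(eef_pos=np.array([ 0.6130038,-0.05551153,0.23055111]),tool_rot=R.from_matrix([[-1.0,-0.004,0.005],[-0.004,1.0,0.004],[-0.005,0.004,-1.0]]).as_quat())
a=ray('wrist',(316,252))
print(tri(a,ray('wrist',(320,243),o3)),tri(a,ray('wrist',(308,246),o2)))
p,r=cur();print(r.apply([.0,0,0]))
E
```

```text
(array([ 0.61532869, -0.06259746,  0.20755936]), np.float64(0.0024996089819078406)) (array([ 0.61640821, -0.06177165,  0.20977689]), np.float64(0.003446238041311732))
[0. 0. 0.]
```

Request:
jog_arm(deltas=[[[-2,0,15,0,0,0,36],[0,0,15,0,0,0,36],[0,0,14,0,0,0,36],[0,0,0,0,0,0,20],[0,0,0,0,0,0,5]]])

```text
clock: 8.5
eef_pos: [0.6184, -0.0601, 0.1794]
tool_rot: [0.985, 0.175, 0.005, -0.006]
ft_force: [-2.8, 4.3, 15.3]
grip_width: 0.0089
```

Request:
jog_arm(deltas=[[[0,0,0,0,0,0,5],[0,0,0,0,0,0,5],[0,0,0,0,0,0,5]]])

```text
clock: 8.8
eef_pos: [0.6184, -0.0601, 0.1796]
tool_rot: [0.984, 0.176, 0.004, -0.006]
ft_force: [-0.3, 1.1, -3.8]
grip_width: 0.008
```

```bash
python3 - <<'E'
from h import *
o=get_obs(); p,r=cur(); y=r.as_matrix()[:,1]; print(p,r.as_matrix().round(3).tolist(),'phi',np.degrees(np.arctan2(y[1],y[0])),o['ft_force'],o['ft_torque'],o['grip_width'])
hg=L2W(-.125,-.165,0); d=p-hg; print('hinge',hg,'r',np.hypot(d[0],d[1]),'th',np.degrees(np.arctan2(d[1],d[0]))-83.4-23.6)
# one row of 8deg CCW
for h in (hg,):
  rr=(p-h)*[1,1,0]; A=R.from_euler('z',8,degrees=True).as_matrix(); print(r.inv().apply(A@rr-rr)*1000)
E
```

```text
[ 0.61844417 -0.0600823   0.17957101] [[0.938, 0.346, 0.007], [0.346, -0.938, 0.012], [0.011, -0.009, -1.0]] phi -69.75808743396233 [-0.30969625  1.05632746 -3.76550156] [-0.13921053 -0.04389483 -0.01776581] 0.008003836591018233
hinge [ 0.66886377 -0.17853936  0.        ] r 0.12874087053566816 th 6.056354116458344
[-17.83289272   2.13105915  -0.2114303 ]
```

Request:
jog_arm(deltas=[[[-9,0.5,0,0,0,-4,5],[-13.5,1.2,0,0,0,-6,5],[-18,2,0,0,0,-8,5]]])

```text
clock: 9.1
eef_pos: [0.586, -0.0804, 0.1796]
tool_rot: [0.943, 0.334, 0.007, -0.004]
ft_force: [1.1, -1.5, -3.4]
grip_width: 0.0079
```

Request:
jog_arm(deltas=[[[-18,2,0,0,0,-8,5],[-18,2,0,0,0,-8,5],[-18,2,0,0,0,-8,5]]])

```text
clock: 9.4
eef_pos: [0.5527, -0.1243, 0.1796]
tool_rot: [0.848, 0.531, 0.009, -0.003]
ft_force: [2.5, -1.0, -4.8]
grip_width: 0.008
```

```bash
cat >> h.py <<'E'
def st(side=-1,th0=23.6):
    o=get_obs(); p,r=cur(); y=r.as_matrix()[:,1]; hg=L2W(-.125,side*.165,0); d=p-hg
    ang=np.degrees(np.arctan2(d[1],d[0])); 
    print('p',p.round(4),'phi',np.degrees(np.arctan2(y[1],y[0])).round(1),'z',r.as_matrix()[:,2].round(3),'r',np.hypot(d[0],d[1]).round(4),'handle ang',ang.round(1),'F',np.round(o['ft_force'],1),'M',np.round(o['ft_torque'],2),'g',round(o['grip_width']*1000,1),'q',np.round(o['joint_pos'],2),'t',o['clock'])
E
python3 -c "
from h import *
st()"
```

```text
p [ 0.5527 -0.1243  0.1796] phi -25.9 z [ 0.012  0.014 -1.   ] r 0.1282 handle ang 155.0 F [ 2.5 -1.  -4.8] M [-0.13 -0.29 -0.12] g 8.0 q [-0.23  0.39  0.08  1.25  0.02  1.79] t 9.4
```

Request:
jog_arm(deltas=[[[-18,2,0,0,0,-8,5],[-18,2,0,0,0,-8,5],[-18,2,0,0,0,-8,5],[-18,2,0,0,0,-8,5]]])

```text
clock: 9.8
eef_pos: [0.542, -0.1977, 0.1796]
tool_rot: [0.66, 0.751, 0.01, -0.001]
ft_force: [4.6, 1.1, -5.0]
grip_width: 0.0083
```

Request:
jog_arm(deltas=[[[-18,2,0,0,0,-8,5],[-18,2,0,0,0,-8,5],[-18,2,0,0,0,-8,5],[-18,2,0,0,0,-8,5]]])

```text
clock: 10.2
eef_pos: [0.5731, -0.2648, 0.1796]
tool_rot: [0.418, 0.908, 0.01, 0.001]
ft_force: [2.6, 2.9, -3.5]
grip_width: 0.0082
```

```bash
python3 -c "
from h import *
st()"
```

```text
p [ 0.5731 -0.2648  0.1796] phi 40.6 z [ 0.011  0.018 -1.   ] r 0.1289 handle ang -138.0 F [ 2.6  2.9 -3.5] M [ 0.19  0.   -0.2 ] g 8.2 q [-0.44  0.53  0.29  1.33  0.02  0.42] t 10.2
```

Request:
jog_arm(deltas=[[[-18,2,0,0,0,-8,5],[-18,2,0,0,0,-8,5],[-18,2,0,0,0,-8,5],[-18,2,0,0,0,-8,5]]])

```text
clock: 10.6
eef_pos: [0.6352, -0.3039, 0.1796]
tool_rot: [0.141, 0.99, 0.01, 0.003]
ft_force: [2.6, 3.0, -1.5]
grip_width: 0.0082
```

Request:
jog_arm(deltas=[[[0,0,0,0,0,0,36],[0,0,0,0,0,0,36],[0,0,-30,0,0,0,36],[0,0,-40,0,0,0,36],[0,0,-40,0,0,0,36]]])

```text
clock: 11.1
eef_pos: [0.6315, -0.3052, 0.2865]
tool_rot: [0.145, 0.989, 0.012, -0.003]
ft_force: [1.3, -0.9, 0.6]
grip_width: 0.036
```

```bash
python3 -c "
from h import *
st()
o=get_obs(); save(camera('top'),'t6.png'); save(camera('scene'),'s6.png')
for t in ['bolt_knob','left_handle']:
  for c in ['scene','top']: print(t,c,[(round(d['conf'],2),np.round(d['at'],1).tolist(),int(d['pixels'].sum())) for d in masks_of(t,c)][:3], proj(c,L2W(-.155,.024,.205)),proj(c,L2W(-.177,.085,.208)))
t=cv2.imread('pics/t6.png')[60:240,240:440]; s=cv2.imread('pics/s6.png')[110:260,300:400]
cv2.imwrite('pics/c6.png',np.hstack([cv2.resize(t,(400*5//4,360*5//4),interpolation=2),cv2.resize(s,(300,450),interpolation=2)]))
"
```

```text
p [ 0.6315 -0.3052  0.2865] phi 73.4 z [-0.002  0.024 -1.   ] r 0.1321 handle ang -106.4 F [ 1.3 -0.9  0.6] M [-0.09 -0.02 -0.05] g 36.0 q [-0.46  0.71  0.89  1.76  0.02 -0.17] t 11.1
bolt_knob scene [(0.23, [380.0, 170.3], 9587)] [337.70904952 157.41224888] [320.1828706  149.15293952]
bolt_knob top [(0.54, [304.3, 175.3], 41)] [302.77075463 175.13254555] [279.37043018 180.06282831]
left_handle scene [(0.59, [332.8, 161.3], 1520)] [337.70904952 157.41224888] [320.1828706  149.15293952]
left_handle top [(0.98, [279.1, 174.2], 1039)] [302.77075463 175.13254555] [279.37043018 180.06282831]
```

View pics/c6.png

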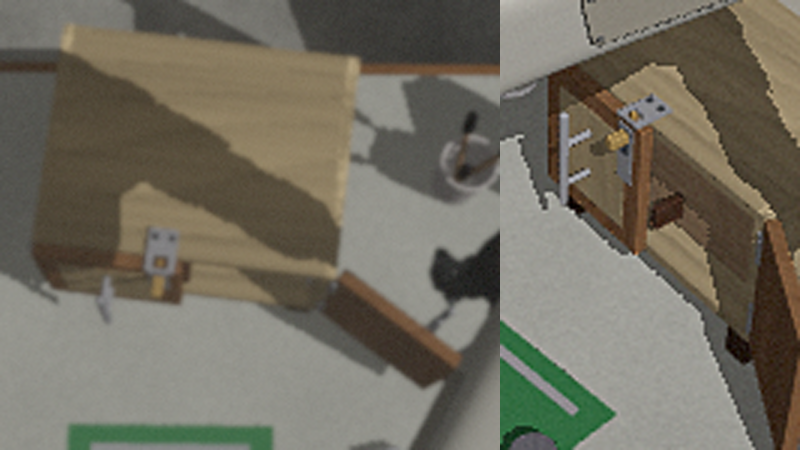

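```bash
python3 - <<'E'
from h import *
print('plate',W2L(atz('top',(240+162/2.5,60+250/2.5),.229)),'knob',W2L(atz('top',(303.6,174.7),.212)), 'lbar',W2L(atz('top',(240+105/2.5,60+282/2.5),.208)))
t=L2W(-.158,.022,.27); print(t); go(t,83.4,vmax=45,grip=34)
E
```

```text
plate [-0.1184272   0.02257576  0.229     ] knob [-0.15502968  0.02154248  0.212     ] lbar [-0.15619581  0.08064419  0.208     ]
[0.65757572 0.01101427 0.27      ]
[8.0, 39.0, 3.0, 0.2, -0.0, -1.2, 34.0]
[7.0, 39.0, 3.0, 0.2, -0.0, -1.2, 34.0]
[7.0, 39.0, 3.0, 0.2, -0.0, -1.2, 34.0]
[6.0, 39.0, 2.0, 0.2, -0.0, -1.2, 34.0]
[5.0, 39.0, 2.0, 0.2, -0.0, -1.2, 34.0]
[4.0, 39.0, 2.0, 0.2, -0.0, -1.2, 34.0]
[3.0, 40.0, 2.0, 0.2, -0.0, -1.2, 34.0]
[2.0, 40.0, 2.0, 0.2, -0.0, -1.2, 34.0]
```

Request:
jog_arm(deltas=[[[8,39,1,0.2,0,-1.2,34],[7,39,1,0.2,0,-1.2,34],[7,39,1,0.2,0,-1.2,34],[6,39,1,0.2,0,-1.2,34]]])

```text
clock: 11.8
eef_pos: [0.6404, -0.1491, 0.2742]
tool_rot: [0.108, 0.994, 0.005, -0.01]
ft_force: [0.3, 0.4, 0.1]
grip_width: 0.0338
```

Request:
jog_arm(deltas=[[[5,39,1,0.2,0,-1.2,34],[4,39,1,0.2,0,-1.2,34],[3,40,1,0.2,0,-1.2,34],[2,40,1,0.2,0,-1.2,34],[0,0,0,0,0,0,34]]])

```text
clock: 12.3
eef_pos: [0.6493, 0.0208, 0.2615]
tool_rot: [0.063, 0.998, -0.001, -0.02]
ft_force: [0.0, -0.0, -0.4]
grip_width: 0.0342
```

```bash
python3 - <<'E'
from h import *
st(1)
i=camera('wrist'); save(i,'w7.png')
for t in ['bolt_knob','left_handle']:
  print(t,[(round(d['conf'],2),np.round(d['at'],1).tolist(),int(d['pixels'].sum())) for d in masks_of(t,'wrist')][:3])
h=cv2.cvtColor(i,cv2.COLOR_RGB2HSV); m=((h[...,0]>14)&(h[...,0]<28)&(h[...,1]>140)).astype(np.uint8)
n,_,s,c=cv2.connectedComponentsWithStats(m); print([(s[k].tolist(),c[k].round().tolist()) for k in range(1,n) if s[k][4]>40])
print(proj('wrist',L2W(-.155,.022,.212)),proj('wrist',L2W(-.165,.022,.212)),proj('wrist',L2W(-.177,.085,.208)))
cv2.imwrite('pics/w7c.png',cv2.resize(i[130:300,200:520,::-1],(800,425),interpolation=2))
E
```

```text
p [0.6493 0.0208 0.2615] phi 82.8 z [-0.04   0.001 -0.999] r 0.1407 handle ang -114.1 F [ 0.  -0.  -0.4] M [-0.05 -0.03 -0.03] g 34.2 q [0.03 0.59 0.61 1.63 0.   0.16] t 12.3
bolt_knob [(0.85, [309.1, 248.8], 689)]
left_handle [(0.76, [386.0, 244.9], 13833)]
[([67, 179, 19, 13, 42], [76.0, 185.0]), ([100, 183, 22, 13, 48], [110.0, 189.0]), ([101, 197, 12, 18, 53], [106.0, 205.0]), ([125, 205, 12, 11, 42], [131.0, 209.0]), ([145, 208, 14, 13, 48], [152.0, 214.0]), ([115, 225, 21, 13, 49], [126.0, 230.0]), ([302, 226, 17, 36, 557], [310.0, 244.0]), ([74, 235, 25, 30, 88], [86.0, 250.0]), ([99, 237, 7, 23, 41], [103.0, 248.0]), ([66, 241, 18, 14, 54], [74.0, 248.0]), ([304, 280, 14, 13, 146], [310.0, 286.0])]
[317.1055437  242.39445398] [316.82048683 228.82735804] [407.25152529 208.5361166 ]
```

View pics/w7c.png

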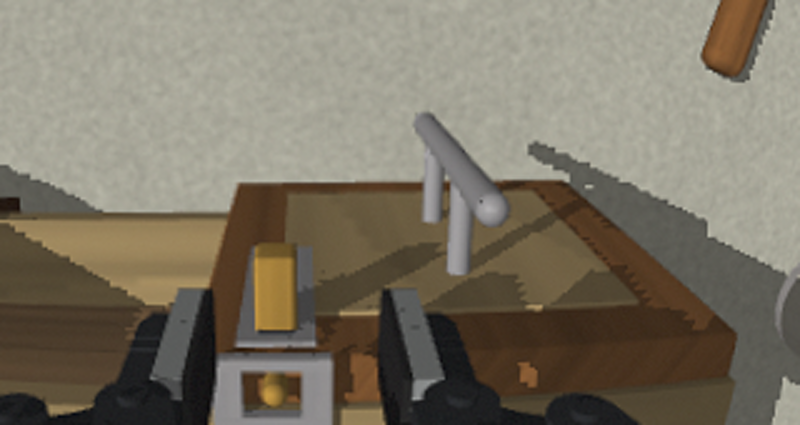

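```bash
python3 - <<'E'
from h import *
print('knob ends',W2L(atz('wrist',(310.5,232),.212)),W2L(atz('wrist',(310.5,262),.212)),'bar',W2L(atz('wrist',(396,211),.208)),'rod',W2L(atz('wrist',(310,286),.229)))
P=atz('wrist',(310.5,247),.212);print(P)
for s,n in ((2,.26),): 
  k=W2L(P); k[0]=W2L(atz('wrist',(310.5,262),.212))[0]-.016; T=L2W(k[0],k[1],.187); print('target',T); go(T,83.4,n=5,grip=34)
E
```

```text
knob ends [-0.16275542  0.01765723  0.212     ] [-0.13992346  0.01703876  0.212     ] bar [-0.17538337  0.07693111  0.208     ] rod [-0.13027956  0.01692499  0.229     ]
[0.66341461 0.00566668 0.212     ]
target [0.65910507 0.00616531 0.187     ]
[-3.0, -1.0, 15.0, -0.1, -0.4, -0.2, 34.0]
[-3.0, -1.0, 15.0, -0.1, -0.4, -0.2, 34.0]
[-2.0, -1.0, 15.0, -0.1, -0.4, -0.2, 34.0]
[-2.0, -2.0, 15.0, -0.1, -0.4, -0.2, 34.0]
[-2.0, -2.0, 15.0, -0.1, -0.4, -0.2, 34.0]
```

Request:
jog_arm(deltas=[[[-6,-6,10,0,-1.2,-0.5,34],[-3,-4,15,0,-1,0,34],[-2,-3,15,0,0,0,34],[0,0,0,0,0,0,34]]])

```text
clock: 12.85
eef_pos: [0.6571, -0.0074, 0.2201]
tool_rot: [0.067, 0.998, -0.004, -0.0]
ft_force: [-0.3, 0.5, -0.3]
grip_width: 0.0343
```

```bash
python3 - <<'E'
from h import *
st(1)
go([.6591,.0062,.187],83.4,n=2,grip=34)
i=camera('wrist'); save(i,'w8.png')
h=cv2.cvtColor(i,cv2.COLOR_RGB2HSV); m=((h[...,0]>14)&(h[...,0]<28)&(h[...,1]>140)).astype(np.uint8)
n,_,s,c=cv2.connectedComponentsWithStats(m); print([(s[k].tolist(),c[k].round().tolist()) for k in range(1,n) if s[k][4]>100])
for k in range(1,n):
  if s[k][4]>100: print(W2L(atz('wrist',c[k],.212)))
E
```

```text
p [ 0.6571 -0.0074  0.2201] phi 82.3 z [-0.001 -0.007 -1.   ] r 0.1644 handle ang -107.6 F [-0.3  0.5 -0.3] M [-0.01  0.02  0.03] g 34.3 q [-0.01  0.57  0.47  1.47 -0.01  0.13] t 12.85
[-0.0, 7.0, 17.0, -0.2, -0.0, -0.6, 34.0]
[-0.0, 7.0, 17.0, -0.2, -0.0, -0.6, 34.0]
[([345, 232, 23, 43, 429], [353.0, 247.0])]
[-0.15860489  0.02071258  0.212     ]
```

Request:
jog_arm(deltas=[[[0,15,3,0,0,-0.8,34],[0,0,15,0,0,0,34],[0,0,15,0,0,0,34],[0,0,0,0,0,0,34]]])

```text
clock: 13.3
eef_pos: [0.6617, 0.0079, 0.1914]
tool_rot: [0.061, 0.998, -0.003, 0.004]
ft_force: [0.2, 0.9, -0.6]
grip_width: 0.0342
```

Request:
jog_arm(deltas=[[[0,0,0,0,0,0,8],[0,0,0,0,0,0,8],[0,0,0,0,0,0,8],[0,0,0,0,0,0,8]]])

```text
clock: 13.7
eef_pos: [0.6626, 0.0129, 0.1929]
tool_rot: [0.059, 0.998, -0.0, 0.004]
ft_force: [-0.1, -2.6, -3.9]
grip_width: 0.0105
```

Request:
jog_arm(deltas=[[[0,0,5,0,0,0,8],[0,0,6,0,0,0,8],[0,0,6,0,0,0,8]]])

```text
clock: 14.0
eef_pos: [0.6629, 0.0129, 0.1866]
tool_rot: [0.059, 0.998, 0.001, 0.009]
ft_force: [-12.7, -0.7, 26.2]
grip_width: 0.0104
```

```bash
python3 - <<'E'
from h import *
st(1)
E
```

```text
p [0.6629 0.0129 0.1866] phi 83.2 z [ 0.017  0.    -1.   ] r 0.1432 handle ang -107.8 F [-12.7  -0.7  26.2] M [-0.16  2.24 -0.03] g 10.4 q [ 0.02  0.58  0.4   1.37 -0.    0.14] t 14.0
```

Request:
jog_arm(deltas=[[[0,0,-3,0,0,0,30],[0,0,0,0,0,0,34],[7,0,0,0,-4,0,34],[0,0,0,0,-4,0,34],[0,0,0,0,0,0,34]]])

```text
clock: 14.5
eef_pos: [0.6579, 0.0136, 0.1901]
tool_rot: [0.059, 0.995, -0.003, 0.083]
ft_force: [-0.7, 0.8, -0.1]
grip_width: 0.0341
```

```bash
python3 - <<'E'
from h import *
st(1); p,r=cur(); print(W2L(p)); go(L2W(-.159,.0245,.183),83.4,9,n=1)
E
```

```text
p [0.6579 0.0136 0.1901] phi 83.2 z [ 0.164 -0.015 -0.986] r 0.1442 handle ang -109.8 F [-0.7  0.8 -0.1] M [ 0.01  0.19 -0.01] g 34.1 q [ 0.03  0.45  0.18  1.14 -0.02  0.15] t 14.5
[-0.15793817  0.02460789  0.19005329]
[2.0, -0.0, 7.0, 0.2, 0.5, -0.3, 85.0]
```

Request:
jog_arm(deltas=[[[1,0,4,0,0,0,34],[0,0,0,0,0,0,8],[0,0,0,0,0,0,8],[0,0,0,0,0,0,8],[0,0,0,0,0,0,8]]])

```text
clock: 15.0
eef_pos: [0.6589, 0.0135, 0.1857]
tool_rot: [0.06, 0.995, -0.002, 0.081]
ft_force: [-2.8, 0.1, 1.5]
grip_width: 0.0104
```

Request:
jog_arm(deltas=[[[1,0,5,0,0,0,8],[1,0,5,0,0,0,8]]])

```text
clock: 15.2
eef_pos: [0.6591, 0.0134, 0.1776]
tool_rot: [0.06, 0.995, -0.003, 0.082]
ft_force: [-15.4, -1.0, 29.7]
grip_width: 0.0101
```

```bash
python3 - <<'E'
from h import *
st(1); p,r=cur(); print(W2L(p))
E
```

```text
p [0.6591 0.0134 0.1776] phi 83.2 z [ 0.162 -0.015 -0.987] r 0.144 handle ang -109.4 F [-15.4  -1.   29.7] M [-0.18  2.27 -0.03] g 10.1 q [ 0.03  0.46  0.16  1.11 -0.02  0.15] t 15.2
[-0.15678533  0.02456694  0.17762379]
```

Request:
jog_arm(deltas=[[[0,0,0,0,0,0,34],[0,0,0,0,0,0,34],[0,0,-40,0,0,0,34],[0,0,-40,0,4,0,34],[40,0,0,0,5,0,34]]])

```text
clock: 15.7
eef_pos: [0.6076, 0.0194, 0.2522]
tool_rot: [0.06, 0.998, 0.002, 0.003]
ft_force: [0.1, 0.1, 0.3]
grip_width: 0.0344
```

```bash
python3 - <<'E'
from h import *
st(1)
def blobs(i,lo=60):
  h=cv2.cvtColor(i,cv2.COLOR_RGB2HSV); m=((h[...,0]>14)&(h[...,0]<28)&(h[...,1]>140)).astype(np.uint8)
  n,_,s,c=cv2.connectedComponentsWithStats(m); return [(s[k].tolist(),c[k].round(1).tolist()) for k in range(1,n) if s[k][4]>lo]
i=camera('wrist'); save(i,'w9.png'); print([b for b in blobs(i) if 250<b[1][0]<400 and b[1][1]>150])
for z in (.212,.198): print(z,[proj('wrist',L2W(x,.0245,z)).round(1) for x in (-.141,-.165)])
s0=cv2.imread('pics/s6.png')[:,:,::-1].copy(); s1=camera('scene'); save(s1,'s9.png')
for s in (s0,s1): print([b for b in blobs(s,3) if 325<b[1][0]<350 and 140<b[1][1]<180])
for z in (.205,.191): print(proj('scene',L2W(-.155,.0245,z)))
E
```

```text
p [0.6076 0.0194 0.2522] phi 83.1 z [ 0.006  0.005 -1.   ] r 0.1634 handle ang -127.4 F [0.1 0.1 0.3] M [ 0.01 -0.   -0.05] g 34.4 q [0.03 0.45 0.36 1.47 0.   0.15] t 15.7
[([311, 271, 15, 31, 452], [318.1, 285.8])]
0.212 [array([321.3, 325.3]), array([321.3, 299.4])]
0.198 [array([321.1, 314. ]), array([321.1, 288.7])]
[([336, 148, 4, 2, 4], [337.5, 148.8]), ([343, 148, 3, 2, 5], [344.2, 148.4])]
[]
[337.60892112 157.32694286]
[337.47199543 160.74396087]
```

```bash
python3 - <<'E'
from h import *
T=L2W(-.177,.084,.23); print(T); go(T,83.4,n=2)
i=camera('wrist'); m=masks_of('left_handle','wrist'); print([(round(d['conf'],2),np.round(d['at'],1).tolist(),int(d['pixels'].sum())) for d in m][:3])
print(proj('wrist',L2W(-.177,.084,.208)))
E
```

```text
[0.64582774 0.07478719 0.23      ]
[-19.0, 30.0, 8.0, 0.1, -0.3, -0.1, 85.0]
[-19.0, 30.0, 8.0, 0.1, -0.3, -0.1, 85.0]
[(0.83, [348.5, 278.4], 11319)]
[406.52252966 278.69730362]
```

Request:
jog_arm(deltas=[[[-19,30,8,0,0,0,36],[-19,30,8,0,0,0,36],[0,0,0,0,0,0,36]]])

```text
clock: 16.2
eef_pos: [0.65, 0.0746, 0.2255]
tool_rot: [0.061, 0.998, 0.001, -0.003]
ft_force: [0.4, -0.4, 0.2]
grip_width: 0.036
```

```bash
python3 - <<'E'
from h import *
st(1); T=L2W(-.177,.084,.174); go(T,83.4,n=4)
i=camera('wrist'); save(i,'w10.png'); print(proj('wrist',L2W(-.177,.084,.208)))
g=cv2.cvtColor(i,cv2.COLOR_RGB2HSV); m=((g[...,1]<45)&(g[...,2]>95)).astype(np.uint8); m[:, :280]=0;m[:,380:]=0;m[:190]=0
n,_,s,c=cv2.connectedComponentsWithStats(m); print([(s[k].tolist(),c[k].round().tolist()) for k in range(1,n) if s[k][4]>60])
cv2.imwrite('pics/w10c.png',cv2.resize(i[120:320,200:500,::-1],(600,400)))
E
```

```text
p [0.65   0.0746 0.2255] phi 83.0 z [-0.005  0.003 -1.   ] r 0.0938 handle ang -127.3 F [ 0.4 -0.4  0.2] M [-0.    0.02 -0.06] g 36.0 q [0.11 0.57 0.48 1.49 0.   0.24] t 16.2
[1.0, -0.0, 13.0, 0.0, -0.1, -0.1, 85.0]
[1.0, -0.0, 13.0, 0.0, -0.1, -0.1, 85.0]
[1.0, -0.0, 13.0, 0.0, -0.1, -0.1, 85.0]
[1.0, -0.0, 13.0, 0.0, -0.1, -0.1, 85.0]
[323.61083983 239.73186489]
[([280, 190, 44, 55, 1093], [303.0, 208.0]), ([324, 190, 56, 22, 1147], [352.0, 200.0]), ([314, 249, 9, 16, 117], [318.0, 257.0])]
```

View pics/w10c.png

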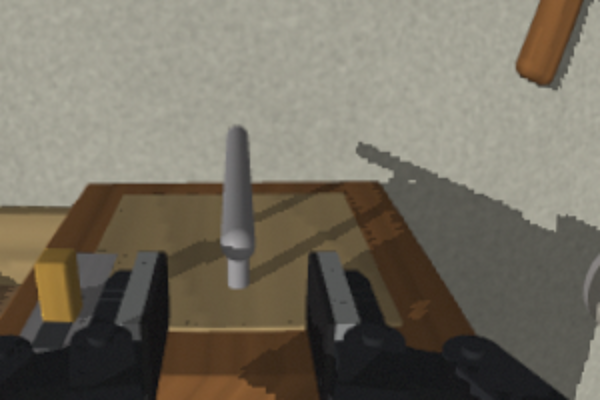

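Request:
jog_arm(deltas=[[[4,-1,13,0,0,0,36],[1,0,13,0,0,0,36],[1,0,13,0,0,0,36],[0,0,9,0,0,0,36],[0,0,0,0,0,0,20]]])

```text
clock: 16.75
eef_pos: [0.6421, 0.0697, 0.1749]
tool_rot: [0.063, 0.998, -0.0, -0.002]
ft_force: [0.2, 0.3, 0.9]
grip_width: 0.0226
```

Request:
jog_arm(deltas=[[[0,0,0,0,0,0,5],[0,0,0,0,0,0,5],[0,0,0,0,0,0,5],[0,0,0,0,0,0,5]]])

```text
clock: 17.15
eef_pos: [0.6428, 0.076, 0.1753]
tool_rot: [0.061, 0.998, 0.006, -0.002]
ft_force: [0.5, 2.6, -2.3]
grip_width: 0.0085
```

```bash
python3 - <<'E'
from h import *
st(1); p,r=cur(); print(W2L(p))
hg=L2W(-.125,.165,0); rr=(p-hg)*[1,1,0]; A=R.from_euler('z',-8,degrees=True).as_matrix(); print(r.inv().apply(A@rr-rr)*1000)
E
```

```text
p [0.6428 0.076  0.1753] phi 83.0 z [-0.003  0.012 -1.   ] r 0.0973 handle ang -131.1 F [ 0.5  2.6 -2.3] M [-0.04 -0.06 -0.05] g 8.5 q [0.11 0.56 0.35 1.35 0.01 0.23] t 17.15
[-0.18016258  0.08481642  0.17528661]
[10.67563917  8.389134    0.1450635 ]
```

Request:
jog_arm(deltas=[[[5.3,4,0,0,0,4,5],[10.5,8.3,0,0,0,8,5],[10.5,8.3,0,0,0,8,5]]])

```text
clock: 17.45
eef_pos: [0.6238, 0.0995, 0.1753]
tool_rot: [0.24, 0.971, 0.005, -0.001]
ft_force: [2.2, 1.2, -3.8]
grip_width: 0.0081
```

```bash
python3 - <<'E'
from h import *
st(1)
E
```

```text
p [0.6238 0.0995 0.1753] phi 62.2 z [ 0.    0.01 -1.  ] r 0.0967 handle ang -149.0 F [ 2.2  1.2 -3.8] M [-0.09 -0.15  0.29] g 8.1 q [0.15 0.53 0.29 1.33 0.01 0.64] t 17.45
```

Request:
jog_arm(deltas=[[[10.5,8.3,0,0,0,8,5],[10.5,8.3,0,0,0,8,5],[10.5,8.3,0,0,0,8,5],[10.5,8.3,0,0,0,8,5]]])

```text
clock: 17.85
eef_pos: [0.6105, 0.1512, 0.1754]
tool_rot: [0.509, 0.861, 0.003, -0.004]
ft_force: [0.5, 1.2, -3.9]
grip_width: 0.0085
```

Request:
jog_arm(deltas=[[[10.5,8.3,0,0,0,8,5],[10.5,8.3,0,0,0,8,5],[10.5,8.3,0,0,0,8,5],[10.5,8.3,0,0,0,8,5]]])

```text
clock: 18.25
eef_pos: [0.6256, 0.2015, 0.1754]
tool_rot: [0.734, 0.68, -0.002, -0.009]
ft_force: [-3.9, -1.4, -0.7]
grip_width: 0.0081
```

```bash
python3 - <<'E'
from h import *
st(1)
E
```

```text
p [0.6256 0.2015 0.1754] phi -4.4 z [-0.014  0.01  -1.   ] r 0.0965 handle ang 147.3 F [-3.9 -1.4 -0.7] M [-0.06  0.12  0.04] g 8.1 q [0.31 0.59 0.4  1.38 0.01 1.95] t 18.25
```

Request:
jog_arm(deltas=[[[10.5,8.3,0,0,0,8,5],[10.5,8.3,0,0,0,8,5],[10.5,8.3,0,0,0,8,5],[10.5,8.3,0,0,0,8,5]]])

```text
clock: 18.65
eef_pos: [0.6651, 0.2366, 0.1754]
tool_rot: [0.897, 0.442, -0.007, -0.012]
ft_force: [-3.9, 5.0, 0.2]
grip_width: 0.0082
```

Request:
jog_arm(deltas=[[[0,0,0,0,0,0,36],[0,0,0,0,0,0,36],[0,0,-30,0,0,0,36],[0,0,-40,0,0,0,36],[0,0,-40,0,0,0,36]]])

```text
clock: 19.15
eef_pos: [0.665, 0.2315, 0.2812]
tool_rot: [0.895, 0.445, -0.014, -0.013]
ft_force: [1.9, -0.3, 0.9]
grip_width: 0.0362
```

```bash
python3 - <<'E'
from h import *
st(1)
save(camera('top'),'t11.png')
T=L2W(-.26,0,.20); print(T); go(T,83.4,45,vmax=45)
E
```

```text
p [0.665  0.2315 0.2812] phi -37.2 z [-0.037  0.011 -0.999] r 0.0923 handle ang 117.0 F [ 1.9 -0.3  0.9] M [ 0.01 -0.11 -0.07] g 36.2 q [0.33 0.74 0.94 1.79 0.02 2.54] t 19.15
[0.55372308 0.00088366 0.2       ]
[-16.0, 3.0, 6.0, -3.0, -1.8, -7.1, 85.0]
[-16.0, 1.0, 6.0, -3.0, -1.8, -7.1, 85.0]
[-16.0, -1.0, 7.0, -3.0, -1.8, -7.1, 85.0]
[-15.0, -4.0, 7.0, -3.0, -1.8, -7.1, 85.0]
[-14.0, -6.0, 7.0, -3.0, -1.8, -7.1, 85.0]
[-13.0, -8.0, 7.0, -3.0, -1.8, -7.1, 85.0]
[-12.0, -10.0, 7.0, -3.0, -1.8, -7.1, 85.0]
[-10.0, -12.0, 7.0, -3.0, -1.8, -7.1, 85.0]
[-9.0, -13.0, 7.0, -3.0, -1.8, -7.1, 85.0]
[-7.0, -14.0, 6.0, -3.0, -1.8, -7.1, 85.0]
[-5.0, -15.0, 6.0, -3.0, -1.8, -7.1, 85.0]
[-3.0, -16.0, 5.0, -3.0, -1.8, -7.1, 85.0]
[-0.0, -17.0, 4.0, -3.0, -1.8, -7.1, 85.0]
[2.0, -17.0, 3.0, -3.0, -1.8, -7.1, 85.0]
[4.0, -16.0, 2.0, -3.0, -1.8, -7.1, 85.0]
[6.0, -16.0, 1.0, -3.0, -1.8, -7.1, 85.0]
```

Request:
jog_arm(deltas=[[[-16,3,0,-3,-1.8,-7.1,36],[-16,1,0,-3,-1.8,-7.1,36],[-16,-1,0,-3,-1.8,-7.1,36],[-15,-4,2,-3,-1.8,-7.1,36],[-14,-6,5,-3,-1.8,-7.1,36]]])

```text
clock: 19.7
eef_pos: [0.6337, 0.1544, 0.2951]
tool_rot: [0.698, 0.701, -0.01, 0.145]
ft_force: [-0.1, 0.4, -0.3]
grip_width: 0.0359
```

Request:
jog_arm(deltas=[[[-13,-8,7,-3,-1.8,-7.1,36],[-12,-10,7,-3,-1.8,-7.1,36],[-10,-12,7,-3,-1.8,-7.1,36],[-9,-13,7,-3,-1.8,-7.1,36],[-7,-14,6,-3,-1.8,-7.1,36]]])

```text
clock: 20.2
eef_pos: [0.5977, 0.0744, 0.2714]
tool_rot: [0.409, 0.867, -0.017, 0.285]
ft_force: [0.3, -0.5, -0.0]
grip_width: 0.0362
```

Request:
jog_arm(deltas=[[[-5,-15,6,-3,-1.8,-7.1,36],[-3,-16,5,-3,-1.8,-7.1,36],[0,-17,4,-3,-1.8,-7.1,36],[2,-17,3,-3,-1.8,-7.1,36],[4,-16,2,-3,-1.8,-7.1,36]]])

```text
clock: 20.7
eef_pos: [0.5619, -0.0064, 0.2469]
tool_rot: [0.065, 0.919, -0.026, 0.389]
ft_force: [1.2, -0.0, -0.3]
grip_width: 0.036
```

```bash
python3 - <<'E'
from h import *
st(1)
T=L2W(-.21,0,.18); print(T); go(T,83.4,45,vmax=30)
E
```

```text
p [ 0.5619 -0.0064  0.2469] phi 82.0 z [ 0.711 -0.098 -0.697] r 0.2127 handle ang -132.9 F [ 1.2 -0.  -0.3] M [0.03 0.69 0.03] g 36.0 q [ 0.07 -0.12 -0.68  0.22 -0.15  0.15] t 20.7
[ 0.60339172 -0.0048632   0.18      ]
[7.0, 2.0, 25.0, -0.3, 0.3, -0.4, 85.0]
[6.0, 2.0, 25.0, -0.3, 0.3, -0.4, 85.0]
[6.0, 2.0, 25.0, -0.3, 0.3, -0.4, 85.0]
```

```bash
python3 - <<'E'
from h import *
T=L2W(-.165,0,.15); print(T); go(T,83.4,45,vmax=30)
T=L2W(-.0935,0,.08);print(T)
i=camera('wrist'); print([(round(d['conf'],2),np.round(d['at'],1).tolist(),int(d['pixels'].sum())) for d in masks_of('tray','wrist')]); save(i,'w12.png'); print(proj('wrist',L2W(-.119,0,.108)),proj('wrist',L2W(-.119,0,.078)))
cv2.imwrite('pics/w12c.png',cv2.resize(i[100:300,200:500,::-1],(600,400)))
E
```

```text
[ 0.64809349 -0.01003537  0.15      ]
[2.0, 2.0, 26.0, -0.2, 0.2, -0.2, 85.0]
[2.0, 2.0, 26.0, -0.2, 0.2, -0.2, 85.0]
[2.0, 1.0, 26.0, -0.2, 0.2, -0.2, 85.0]
[2.0, 1.0, 26.0, -0.2, 0.2, -0.2, 85.0]
[2.0, 1.0, 26.0, -0.2, 0.2, -0.2, 85.0]
[ 0.71911965 -0.01825338  0.08      ]
[(0.74, [327.9, 196.2], 17368), (0.57, [69.5, 15.4], 1584)]
[331.99020629 174.45545246] [331.27231508 152.47797989]
```

View pics/w12c.png

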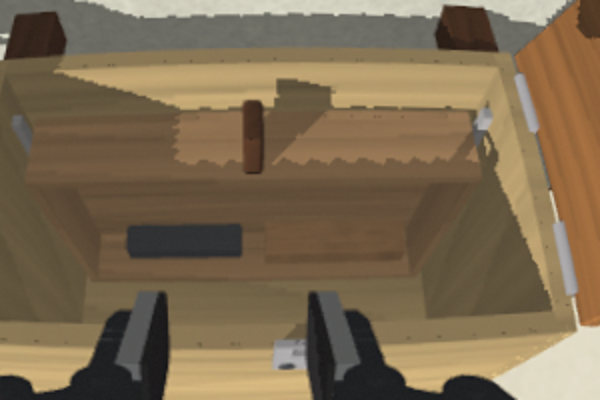

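Request:
jog_arm(deltas=[[[2,2,26,0,0,-0.5,36],[2,2,26,0,0,-0.5,36],[2,1,26,0,0,0,36],[2,1,26,0,0,0,36],[2,1,26,0,0,0,36]]])

```text
clock: 21.3
eef_pos: [0.6501, -0.0172, 0.1542]
tool_rot: [0.066, 0.917, -0.031, 0.393]
ft_force: [-0.8, 0.2, 0.2]
grip_width: 0.0362
```

```bash
python3 - <<'E'
from h import *
st(1)
T=L2W(-.0945,0,.08); go(T,83.4,45,n=5)
E
```

```text
p [ 0.6501 -0.0172  0.1542] phi 81.7 z [ 0.717 -0.108 -0.689] r 0.1759 handle ang -108.8 F [-0.8  0.2  0.2] M [ 0.16  0.69 -0.01] g 36.2 q [ 0.04  0.2  -0.66 -0.09 -0.13  0.12] t 21.3
[1.0, 2.0, 20.0, -0.3, 0.3, -0.2, 85.0]
[1.0, 2.0, 20.0, -0.3, 0.3, -0.2, 85.0]
[1.0, 2.0, 20.0, -0.3, 0.3, -0.2, 85.0]
[1.0, 2.0, 20.0, -0.3, 0.3, -0.2, 85.0]
[1.0, 1.0, 20.0, -0.3, 0.3, -0.2, 85.0]
```

Request:
jog_arm(deltas=[[[2,4,20,0,0.5,-0.6,36],[2,3,20,0,0.5,-0.6,36],[1,1,20,0,0,0,36],[1,1,20,0,0,0,36],[0,0,0,0,0,0,36]]])

```text
clock: 21.8
eef_pos: [0.7102, -0.0158, 0.0931]
tool_rot: [0.058, 0.92, -0.035, 0.386]
ft_force: [-0.9, 0.1, 0.8]
grip_width: 0.0358
```

```bash
python3 - <<'E'
from h import *
st(1)
T=L2W(-.0945,0,.08); go(T,83.4,45,n=1)
E
```

```text
p [ 0.7102 -0.0158  0.0931] phi 82.3 z [ 0.706 -0.109 -0.7  ] r 0.1651 handle ang -88.8 F [-0.9  0.1  0.8] M [ 0.11  0.72 -0.03] g 35.8 q [ 0.03  0.41 -0.56 -0.18 -0.13  0.11] t 21.8
[4.0, -1.0, 15.0, -1.6, 0.6, 0.0, 85.0]
```

Request:
jog_arm(deltas=[[[4,-1,15,-1,0,0,36],[0,0,0,0,0,0,20],[0,0,0,0,0,0,6],[0,0,0,0,0,0,6],[0,0,0,0,0,0,6]]])

```text
clock: 22.3
eef_pos: [0.7172, -0.0188, 0.0824]
tool_rot: [0.056, 0.92, -0.028, 0.386]
ft_force: [1.9, -2.8, -4.1]
grip_width: 0.0111
```

Request:
jog_arm(deltas=[[[0,0,0,0,0,0,6],[0,0,0,0,0,0,6]]])

```text
clock: 22.5
eef_pos: [0.7162, -0.0187, 0.0824]
tool_rot: [0.056, 0.921, -0.028, 0.386]
ft_force: [1.1, -2.7, -5.9]
grip_width: 0.011
```

```bash
python3 - <<'E'
from h import *
st(1); p,r=cur(); l=W2L(p); print(l)
d=r.inv().apply(L2W(-.025,0,0)-L2W(0,0,0))*1000; print(d)
E
```

```text
p [ 0.7162 -0.0187  0.0824] phi 82.8 z [ 0.707 -0.095 -0.701] r 0.1682 handle ang -86.8 F [ 1.1 -2.7 -5.9] M [0.32 0.83 0.27] g 11.0 q [ 0.02  0.43 -0.55 -0.2  -0.11  0.1 ] t 22.5
[-0.09635431 -0.00074568  0.0824206 ]
[ 17.52972126  -0.27025667 -17.82234086]
```

Request:
jog_arm(deltas=[[[9,0,-9,0,0,0,6],[17.5,0,-17.8,0,0,0,6],[17.5,0,-17.8,0,0,0,6],[17.5,0,-17.8,0,0,0,6]]])

```text
clock: 22.9
eef_pos: [0.6296, -0.0087, 0.0824]
tool_rot: [0.058, 0.92, -0.029, 0.386]
ft_force: [4.1, -4.7, -6.5]
grip_width: 0.0108
```

Request:
jog_arm(deltas=[[[17.5,0,-17.8,0,0,0,6],[17.5,0,-17.8,0,0,0,6],[17.5,0,-17.8,0,0,0,6]]])

```text
clock: 23.2
eef_pos: [0.5524, 0.0001, 0.0824]
tool_rot: [0.058, 0.92, -0.03, 0.386]
ft_force: [3.7, -4.3, -6.8]
grip_width: 0.0108
```

```bash
python3 - <<'E'
from h import *
st(1); p,r=cur(); l=W2L(p); print(l)
E
```

```text
p [5.524e-01 1.000e-04 8.240e-02] phi 82.5 z [ 0.707 -0.101 -0.7  ] r 0.2147 handle ang -136.0 F [ 3.7 -4.3 -6.8] M [0.36 0.95 0.37] g 10.8 q [ 0.09  0.21 -0.95 -0.37 -0.16  0.15] t 23.2
[-0.26124157 -0.00091318  0.08237295]
```

Request:
jog_arm(deltas=[[[14,0,-14,0,0,0,6],[0,0,0,0,0,0,36],[0,0,0,0,0,0,36],[0,0,-40,0,0,0,60],[0,0,-45,0,0,0,60]]])

```text
clock: 23.7
eef_pos: [0.473, 0.0116, 0.1385]
tool_rot: [0.058, 0.922, -0.032, 0.382]
ft_force: [0.1, 0.7, 1.4]
grip_width: 0.0601
```

Request:
jog_arm(deltas=[[[0,0,-40,0,8,0,60],[0,0,-20,0,8,0,60],[0,0,-20,0,8,0,60],[0,0,0,0,8,0,60],[0,0,0,0,8,0,60]]])

```text
clock: 24.2
eef_pos: [0.4444, 0.019, 0.1849]
tool_rot: [0.062, 0.992, -0.012, 0.11]
ft_force: [0.8, 0.5, -0.3]
grip_width: 0.0601
```

```bash
python3 - <<'E'
from h import *
st(1)
i=camera('top'); save(i,'t13.png')
for t in ['block_mid','slicker_mid']:
  for d in masks_of(t,'top'):
    q=np.argwhere(d['pixels'])[:,::-1].astype(np.float32)
    print(t,round(d['conf'],2),np.round(d['at'],1),len(q),cv2.minAreaRect(q), atz('top',cv2.minAreaRect(q)[0],.01), W2L(atz('top',d['at'],.01)))
i2=camera('scene'); save(i2,'s13.png')
cv2.imwrite('pics/t13c.png',cv2.resize(i[150:300,190:440,::-1],(750,450)))
E
```

```text
p [0.4444 0.019  0.1849] phi 82.7 z [ 0.217 -0.037 -0.976] r 0.2929 handle ang -153.6 F [ 0.8  0.5 -0.3] M [ 0.04  0.13 -0.03] g 60.1 q [ 0.08 -0.   -0.43  0.93 -0.05  0.2 ] t 24.2
block_mid 0.63 [393.1 283.2] 317 ((390.9310302734375, 283.1723937988281), (16.341190338134766, 20.055095672607422), 21.801406860351562) [ 0.36625376 -0.25711443  0.01      ] [-0.41582674 -0.28446082  0.01      ]
block_mid 0.59 [395.7 248.3] 283 ((394.676513671875, 249.2058868408203), (19.645383834838867, 15.279744148254395), 75.96376037597656) [ 0.47034939 -0.2706144   0.01      ] [-0.30842608 -0.28217236  0.01      ]
slicker_mid 0.58 [221.5 255.8] 414 ((220.90003967285156, 256.3000183105469), (13.281564712524414, 36.04996109008789), 18.434947967529297) [0.44338109 0.26976597 0.01      ] [-0.39875833  0.25280637  0.01      ]
slicker_mid 0.52 [212.7 209.5] 159 ((213.0, 212.99998474121094), (11.094003677368164, 15.531606674194336), 33.6900634765625) [0.57875643 0.30036008 0.01      ] [-0.25865985  0.30308202  0.01      ]
```

View pics/t13c.png

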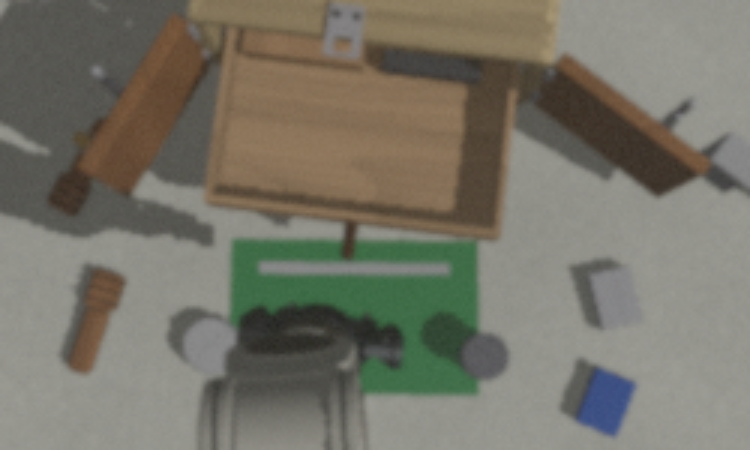

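```bash
python3 - <<'E'
from h import *
go([.472,-.2695,.13],103,vmax=45)
E
```

```text
[-7.0, -40.0, 10.0, -0.4, 1.8, -2.9, 85.0]
[-6.0, -41.0, 9.0, -0.4, 1.8, -2.9, 85.0]
[-4.0, -41.0, 9.0, -0.4, 1.8, -2.9, 85.0]
[-2.0, -41.0, 8.0, -0.4, 1.8, -2.9, 85.0]
[-0.0, -41.0, 8.0, -0.4, 1.8, -2.9, 85.0]
[2.0, -41.0, 8.0, -0.4, 1.8, -2.9, 85.0]
[4.0, -41.0, 7.0, -0.4, 1.8, -2.9, 85.0]
```

Request:
jog_arm(deltas=[[[-7,-40,5,0,1.8,-2.9,85],[-6,-41,5,0,1.8,-2.9,85],[-4,-41,5,0,1.8,-2.9,85],[-2,-41,5,0,1.8,-2.9,85]]])

```text
clock: 24.8
eef_pos: [0.4547, -0.1433, 0.1674]
tool_rot: [-0.049, 0.997, -0.02, 0.048]
ft_force: [0.8, 0.7, 0.5]
grip_width: 0.0848
```

Request:
jog_arm(deltas=[[[0,-41,5,0,1.8,-2.9,85],[2,-41,5,0,1.8,-2.9,85],[4,-41,5,0,1.8,-2.9,85],[0,0,0,0,0,0,85]]])

```text
clock: 25.2
eef_pos: [0.4641, -0.2728, 0.1557]
tool_rot: [-0.126, 0.992, -0.03, -0.0]
ft_force: [-0.3, 0.8, -0.3]
grip_width: 0.0849
```

```bash
cat >> h.py <<'E'
def look(t,z,near,cam='wrist'):
    i=camera(cam); out=[]
    for d in masks_of(t,cam):
        q=np.argwhere(d['pixels'])[:,::-1]
        ctr=cv2.minAreaRect(q.astype(np.float32))
        w=np.array([atz(cam,u,z)[:2] for u in q[::3]]).astype(np.float32)
        rc=cv2.minAreaRect(w*1000); b=cv2.boxPoints(rc); e=max([b[1]-b[0],b[2]-b[1]],key=np.linalg.norm)
        col=i[d['pixels']].mean(0).round()
        print(t,round(d['conf'],2),np.round(d['at']),len(q),'ctr',np.round(rc[0],1),'size',np.round(rc[1]),'yaw',np.degrees(np.arctan2(e[1],e[0])).round(1),'col',col)
E
python3 - <<'E'
from h import *
st(-1); look('block_mid',.02,None); look('block_mid',.015,None,'top'); look('block_mid',.015,None,'scene')
go([.472,-.2695,.05],103,vmax=30)
E
```

```text
p [ 0.4641 -0.2728  0.1557] phi 104.5 z [ 0.007 -0.059 -0.998] r 0.2254 handle ang -155.3 F [-0.3  0.8 -0.3] M [ 0.11  0.07 -0.03] g 84.9 q [-0.5   0.33 -0.07  1.13 -0.05 -0.76] t 25.2
block_mid 0.9 [371.  91.] 3204 ctr [ 363.5 -256.3] size [45. 61.] yaw -22.1 col [ 30.  61. 122.]Traceback (most recent call last):
  File "<stdin>", line 2, in <module>
  File "h.py", line 58, in look
    w=np.array([atz(cam,u,z)[:2] for u in q[::3]]).astype(np.float32)
                ~~~^^^^^^^^^
  File "h.py", line 15, in atz
    p,v=ray(name,uv,obs); return p+v*(z-p[2])/v[2]
        ~~~^^^^^^^^^^^^^
  File "h.py", line 10, in ray
    o=obs or get_obs(); T=np.eye(4); T[:3,:3]=R.from_quat(o['tool_rot']).as_matrix(); T[:3,3]=o['eef_pos']; T=T@m['T_tool_cam']
             ~~~~~~~^^
ValueError: time passes only in moves, steps and waits
```

```bash
sed -i "s/    i=camera(cam); out=\[\]/    ob=get_obs() if cam=='wrist' else None; i=camera(cam)/; s/atz(cam,u,z)\[:2\]/atz(cam,u,z,ob)[:2]/" h.py
python3 - <<'E'
from h import *
look('block_mid',.02,None); look('block_mid',.015,None,'top')
E
```

```text
block_mid 0.83 [322. 196.] 2912 ctr [ 469.2 -271.8] size [63. 43.] yaw 13.7 col [117. 115. 116.]
block_mid 0.72 [368.  93.] 3148 ctr [ 364.7 -260. ] size [44. 60.] yaw -23.0 col [ 29.  61. 122.]
block_mid 0.69 [388. 279.] 165 ctr [ 368.7 -246.3] size [27. 54.] yaw -24.2 col [ 63.  79. 122.]
block_mid 0.62 [220. 251.] 318 ctr [444.7 267.6] size [ 32. 103.] yaw -12.0 col [107.  84.  65.]
```

```bash
python3 - <<'E'
from h import *
go([.4705,-.270,.002],103.7,n=5)
E
```

```text
[-1.0, 1.0, 31.0, -0.6, -0.1, 0.2, 85.0]
[-1.0, 1.0, 31.0, -0.6, -0.1, 0.2, 85.0]
[-1.0, 0.0, 31.0, -0.6, -0.1, 0.2, 85.0]
[-1.0, -0.0, 31.0, -0.6, -0.1, 0.2, 85.0]
[-1.0, -0.0, 31.0, -0.6, -0.1, 0.2, 85.0]
```

Request:
jog_arm(deltas=[[[-2,1,30,-1.6,0,0.4,80],[-2,1,30,-1.6,0,0.4,80],[-1,0,30,0,0,0,80],[0,0,20,0,0,0,80],[0,0,0,0,0,0,80]]])

```text
clock: 26.0
eef_pos: [0.4716, -0.2625, 0.049]
tool_rot: [-0.125, 0.992, -0.003, 0.002]
ft_force: [-0.7, 0.3, 0.3]
grip_width: 0.0801
```

```bash
python3 - <<'E'
from h import *
st(); go([.4705,-.270,.003],103.7,n=2)
E
```

```text
p [ 0.4716 -0.2625  0.049 ] phi 104.4 z [ 0.004 -0.006 -1.   ] r 0.2144 handle ang -156.9 F [-0.7  0.3  0.3] M [ 0.   -0.02  0.01] g 80.1 q [-0.51  0.46 -0.18  0.92 -0.   -0.76] t 26.0
[2.0, -3.0, 23.0, -0.2, 0.1, 0.4, 85.0]
[1.0, -3.0, 23.0, -0.2, 0.1, 0.4, 85.0]
```

Request:
jog_arm(deltas=[[[2,-4,23,0,0,0,80],[1,-3,22,0,0,0,80],[0,0,0,0,0,0,80],[0,0,0,0,0,0,30],[0,0,0,0,0,0,30]]])

```text
clock: 26.5
eef_pos: [0.4747, -0.2686, 0.0103]
tool_rot: [-0.128, 0.992, -0.006, 0.005]
ft_force: [0.1, -0.0, -0.3]
grip_width: 0.0528
```

Request:
jog_arm(deltas=[[[0,0,0,0,0,0,30],[0,0,0,0,0,0,30],[0,0,0,0,0,0,30]]])

```text
clock: 26.8
eef_pos: [0.4762, -0.2689, 0.0136]
tool_rot: [-0.129, 0.992, -0.007, 0.007]
ft_force: [0.0, 0.1, -3.5]
grip_width: 0.0419
```

Request:
jog_arm(deltas=[[[0,0,-15,0,0,0,30],[0,0,-30,0,0,0,30],[0,0,-40,0,0,0,30],[0,0,-40,0,0,0,30],[0,0,-20,0,0,0,30]]])

```text
clock: 27.3
eef_pos: [0.4691, -0.2643, 0.1572]
tool_rot: [-0.129, 0.992, -0.002, 0.001]
ft_force: [0.7, 0.4, -3.7]
grip_width: 0.0419
```

```bash
python3 - <<'E'
from h import *
st(); T=L2W(-.19,-.065,.17); print(T); go(T,83.4,vmax=40)
E
```

```text
p [ 0.4691 -0.2643  0.1572] phi 104.8 z [ 0.003 -0.005 -1.   ] r 0.2174 handle ang -156.8 F [ 0.7  0.4 -3.7] M [-0.11 -0.15 -0.03] g 41.9 q [-0.51  0.35 -0.03  1.18 -0.   -0.77] t 27.3
[ 0.61578826 -0.07173117  0.17      ]
[-27.0, 21.0, -2.0, -0.0, 0.0, 3.1, 85.0]
[-26.0, 23.0, -2.0, -0.0, 0.0, 3.1, 85.0]
[-25.0, 24.0, -2.0, -0.0, 0.0, 3.1, 85.0]
[-24.0, 25.0, -2.0, -0.0, 0.0, 3.1, 85.0]
[-22.0, 27.0, -2.0, -0.0, 0.0, 3.1, 85.0]
[-21.0, 28.0, -2.0, -0.0, 0.0, 3.1, 85.0]
[-19.0, 29.0, -2.0, -0.0, 0.0, 3.1, 85.0]
```

Request:
jog_arm(deltas=[[[-27,21,-3,0,0,3.1,30],[-26,23,-3,0,0,3.1,30],[-25,24,-3,0,0,3.1,30],[-24,25,-3,0,0,3.1,30]]])

```text
clock: 27.7
eef_pos: [0.555, -0.1572, 0.174]
tool_rot: [-0.011, 1.0, -0.005, 0.004]
ft_force: [0.4, -0.5, -3.4]
grip_width: 0.0419
```

Request:
jog_arm(deltas=[[[-22,27,-3,0,0,3.1,30],[-21,28,-3,0,0,3.1,30],[-19,29,-3,0,0,3.1,30],[0,0,0,0,0,0,30]]])

```text
clock: 28.1
eef_pos: [0.6232, -0.0676, 0.1814]
tool_rot: [0.072, 0.997, -0.003, 0.003]
ft_force: [-0.4, -0.3, -3.0]
grip_width: 0.0419
```

```bash
python3 - <<'E'
from h import *
st(); T=L2W(-.192,-.065,.085); p,r=cur(); print(W2L(p)); go(T,83.4,n=5)
E
```

```text
p [ 0.6232 -0.0676  0.1814] phi 81.8 z [ 0.006 -0.007 -1.   ] r 0.12 handle ang 112.4 F [-0.4 -0.3 -3. ] M [-0.06  0.02  0.03] g 41.9 q [-0.1   0.51  0.27  1.33 -0.01  0.04] t 28.1
[-0.18311814 -0.06006214  0.18137633]
[2.0, -1.0, 19.0, -0.1, 0.1, -0.3, 85.0]
[2.0, -1.0, 19.0, -0.1, 0.1, -0.3, 85.0]
[2.0, -1.0, 19.0, -0.1, 0.1, -0.3, 85.0]
[2.0, -1.0, 19.0, -0.1, 0.1, -0.3, 85.0]
[2.0, -1.0, 19.0, -0.1, 0.1, -0.3, 85.0]
```

Request:
jog_arm(deltas=[[[6,-2,18,0,0,-0.8,30],[5,-2,19,0,0,-0.8,30],[3,-1,20,0,0,0,30],[2,0,20,0,0,0,30],[2,0,17,0,0,0,30]]])

```text
clock: 28.6
eef_pos: [0.6055, -0.0703, 0.0849]
tool_rot: [0.055, 0.998, -0.004, 0.004]
ft_force: [0.2, -0.1, -2.7]
grip_width: 0.0419
```

```bash
python3 - <<'E'
from h import *
st(); p,r=cur(); print(W2L(p))
E
```

```text
p [ 0.6055 -0.0703  0.0849] phi 83.7 z [ 0.008 -0.008 -1.   ] r 0.1254 handle ang 120.3 F [ 0.2 -0.1 -2.7] M [ 0.03 -0.01 -0.04] g 41.9 q [-0.11  0.54  0.06  1.08 -0.01 -0.  ] t 28.6
[-0.2003511  -0.06472903  0.08485715]
```

Release, rise, and head for the slicker.

Request:
jog_arm(deltas=[[[0,0,0,0,0,0,60],[0,0,0,0,0,0,60],[0,0,-25,0,0,0,60],[0,0,-40,0,0,0,60],[0,0,-40,0,0,0,60]]])

```text
clock: 29.1
eef_pos: [0.5997, -0.0703, 0.1873]
tool_rot: [0.055, 0.998, -0.004, -0.003]
ft_force: [1.2, -0.3, 0.5]
grip_width: 0.0597
```

```bash
python3 - <<'E'
from h import *
st(); look('block_mid',.088,None); look('slicker_mid',.015,None,'top')
go([.4425,.2695,.14],73,vmax=47)
E
```

```text
p [ 0.5997 -0.0703  0.1873] phi 83.7 z [-0.007 -0.007 -1.   ] r 0.1284 handle ang 122.6 F [ 1.2 -0.3  0.5] M [ 0.01 -0.09 -0.02] g 59.7 q [-0.11  0.47  0.23  1.33 -0.01 -0.  ] t 29.1
block_mid 0.8 [320. 197.] 3769 ctr [597.  -70.5] size [43. 64.] yaw -7.6 col [161. 158. 159.]
block_mid 0.69 [136.  13.] 1161 ctr [ 409.8 -215.6] size [43. 31.] yaw 67.3 col [ 39.  75. 146.]
slicker_mid 0.88 [222. 255.] 338 ctr [442.1 269.5] size [ 33. 106.] yaw -16.3 col [105.  83.  66.]
slicker_mid 0.67 [212. 212.] 163 ctr [578.3 299.1] size [36. 44.] yaw -43.3 col [101.  79.  61.]
[22.0, 36.0, 5.0, -0.0, 0.0, 1.2, 85.0]
[22.0, 35.0, 5.0, -0.0, 0.0, 1.2, 85.0]
[23.0, 35.0, 5.0, -0.0, 0.0, 1.2, 85.0]
[24.0, 34.0, 5.0, -0.0, 0.0, 1.2, 85.0]
[25.0, 34.0, 5.0, -0.0, 0.0, 1.2, 85.0]
[25.0, 33.0, 5.0, -0.0, 0.0, 1.2, 85.0]
[26.0, 33.0, 5.0, -0.0, 0.0, 1.2, 85.0]
[27.0, 32.0, 5.0, -0.0, 0.0, 1.2, 85.0]
[27.0, 32.0, 5.0, -0.0, 0.0, 1.2, 85.0]
```

Request:
jog_arm(deltas=[[[24,35,0,0,0,1.2,60],[24,35,0,0,0,1.2,60],[24,35,0,0,0,1.2,60],[24,34,0,0,0,1.2,60],[25,34,0,0,0,1.2,60]]])

```text
clock: 29.8
eef_pos: [0.5061, 0.1188, 0.1827]
tool_rot: [0.115, 0.993, -0.005, -0.002]
ft_force: [0.4, 1.4, 0.1]
grip_width: 0.0602
```

Request:
jog_arm(deltas=[[[25,33,5,0,0,1.2,60],[26,33,5,0,0,1.2,60],[27,32,5,0,0,1.2,60],[27,32,5,0,0,1.2,60],[0,0,0,0,0,0,60]]])

```text
clock: 30.3
eef_pos: [0.43, 0.2792, 0.1572]
tool_rot: [0.156, 0.988, -0.006, -0.004]
ft_force: [0.1, -0.3, -0.4]
grip_width: 0.0596
```

```bash
python3 - <<'E'
from h import *
st(); look('slicker_mid',.015,None)
go([.4425,.2695,.05],73,n=4)
E
```

```text
p [0.43   0.2792 0.1572] phi 72.1 z [-0.011 -0.011 -1.   ] r 0.5163 handle ang 117.6 F [ 0.1 -0.3 -0.4] M [-0.07 -0.02 -0.01] g 59.6 q [ 0.58  0.32 -0.08  1.18 -0.    0.89] t 30.3
slicker_mid 0.94 [368. 313.] 1389 ctr [595.  285.9] size [ 32. 101.] yaw -21.4 col [76. 54. 34.]
slicker_mid 0.77 [312. 206.] 3206 ctr [440.9 265.4] size [ 36. 112.] yaw -15.2 col [94. 65. 40.]
slicker_mid 0.47 [179. 367.] 2888 ctr [ 618.4 -150.2] size [446. 151.] yaw 86.5 col [91. 72. 51.]
[-3.0, -0.0, 27.0, -0.2, -0.1, -0.3, 85.0]
[-3.0, -0.0, 27.0, -0.2, -0.1, -0.3, 85.0]
[-3.0, -1.0, 27.0, -0.2, -0.1, -0.3, 85.0]
[-3.0, -1.0, 27.0, -0.2, -0.1, -0.3, 85.0]
```

Request:
jog_arm(deltas=[[[-3,-3,27,-0.6,0,-1,60],[-3,-3,27,0,0,-1,60],[-2,-2,27,0,0,0,60],[0,0,27,0,0,0,60],[0,0,0,0,0,0,60]]])

```text
clock: 30.9
eef_pos: [0.4405, 0.2594, 0.0476]
tool_rot: [0.144, 0.99, -0.002, -0.001]
ft_force: [-1.0, 0.2, -0.7]
grip_width: 0.0597
```

```bash
python3 - <<'E'
from h import *
st()
go([.438,.2685,.006],74,n=3)
E
```

```text
p [0.4405 0.2594 0.0476] phi 73.5 z [-0.002 -0.003 -1.   ] r 0.4939 handle ang 117.5 F [-1.   0.2 -0.7] M [-0.02  0.09  0.05] g 59.7 q [ 0.53  0.42 -0.25  0.9  -0.    0.82] t 30.9
[2.0, 3.0, 14.0, -0.1, -0.0, -0.2, 85.0]
[2.0, 3.0, 14.0, -0.1, -0.0, -0.2, 85.0]
[2.0, 3.0, 14.0, -0.1, -0.0, -0.2, 85.0]
```

Request:
jog_arm(deltas=[[[2,4,14,0,0,0,60],[2,4,14,0,0,0,60],[1,2,13,0,0,0,60],[0,0,0,0,0,0,40],[0,0,0,0,0,0,15]]])

```text
clock: 31.4
eef_pos: [0.4435, 0.2669, 0.0095]
tool_rot: [0.148, 0.989, -0.001, 0.001]
ft_force: [0.8, 0.1, 0.2]
grip_width: 0.0318
```

Request:
jog_arm(deltas=[[[0,0,0,0,0,0,15],[0,0,0,0,0,0,15],[0,0,0,0,0,0,15]]])

```text
clock: 31.7
eef_pos: [0.445, 0.2671, 0.0118]
tool_rot: [0.148, 0.989, 0.0, 0.002]
ft_force: [0.2, -0.0, -0.8]
grip_width: 0.0245
```

```bash
python3 - <<'E'
from h import *
st()
E
```

```text
p [0.445  0.2671 0.0118] phi 73.0 z [ 0.005 -0.    -1.   ] r 0.4987 handle ang 116.7 F [ 0.2 -0.  -0.8] M [ 0.02  0.04 -0.02] g 24.5 q [ 0.54  0.48 -0.28  0.81 -0.    0.84] t 31.7
```

Request:
jog_arm(deltas=[[[0,0,-15,0,0,0,15],[0,0,-40,0,0,0,15],[0,0,-45,0,0,0,15],[0,0,-45,0,0,0,15],[0,0,-25,0,0,0,15]]])

```text
clock: 32.2
eef_pos: [0.4406, 0.2652, 0.1835]
tool_rot: [0.148, 0.989, -0.004, -0.002]
ft_force: [0.6, 0.6, -0.7]
grip_width: 0.024
```

```bash
python3 - <<'E'
from h import *
st(); T=L2W(-.195,.065,.18); print(T); go(T,83.4,vmax=40); look('slicker_mid',.17,None)
E
```

```text
p [0.4406 0.2652 0.1835] phi 73.0 z [-0.005 -0.007 -1.   ] r 0.499 handle ang 117.2 F [ 0.6  0.6 -0.7] M [ 0.06 -0.07  0.02] g 24.0 q [ 0.54  0.3  -0.04  1.24 -0.    0.84] t 32.2
[0.62576323 0.05798197 0.18      ]
[-34.0, -21.0, 1.0, -0.1, -0.0, -1.5, 85.0]
[-33.0, -21.0, 1.0, -0.1, -0.0, -1.5, 85.0]
[-33.0, -22.0, 1.0, -0.1, -0.0, -1.5, 85.0]
[-32.0, -23.0, 1.0, -0.1, -0.0, -1.5, 85.0]
[-32.0, -24.0, 1.0, -0.1, -0.0, -1.5, 85.0]
[-31.0, -25.0, 1.0, -0.1, -0.0, -1.5, 85.0]
[-30.0, -26.0, 1.0, -0.1, -0.0, -1.5, 85.0]
slicker_mid 0.88 [385. 269.] 479 ctr [469.5 298.1] size [23. 13.] yaw 0.5 col [88. 60. 36.]Traceback (most recent call last):
  File "<stdin>", line 2, in <module>
  File "h.py", line 58, in look
    w=np.array([atz(cam,u,z,ob)[:2] for u in q[::3]]).astype(np.float32)
                ~~~^^^^^^^^^^^^
  File "h.py", line 15, in atz
    p,v=ray(name,uv,obs); return p+v*(z-p[2])/v[2]
        ~~~^^^^^^^^^^^^^
  File "h.py", line 6, in ray
    m=camera_model(name); f=200/np.tan(np.radians(m['fovy'])/2)
ValueError: time passes only in moves, steps and waits
```

Request:
jog_arm(deltas=[[[-17.5,-32,0,0,0,-1.5,15],[-17.5,-32,0,0,0,-1.5,15],[-17.5,-32,0,0,0,-1.5,15],[-17.5,-32,0,0,0,-1.5,15]]])

```text
clock: 32.7
eef_pos: [0.4768, 0.1251, 0.1832]
tool_rot: [0.088, 0.996, -0.001, -0.0]
ft_force: [1.0, 0.2, -1.2]
grip_width: 0.024
```

Request:
jog_arm(deltas=[[[-41,-8,0,0,0,-1.5,15],[-41,-8,0,0,0,-1.5,15],[-41,-8,0,0,0,-1.5,15],[-30,-8,0,0,0,0,15],[0,0,0,0,0,0,15]]])

```text
clock: 33.2
eef_pos: [0.6237, 0.0631, 0.1748]
tool_rot: [0.05, 0.999, -0.003, -0.007]
ft_force: [-1.2, 0.0, -0.3]
grip_width: 0.0235
```

```bash
python3 - <<'E'
from h import *
st(); p,r=cur(); print(W2L(p)); T=L2W(-.195,.065,.085); go(T,83.4,n=5)
E
```

```text
p [0.6237 0.0631 0.1748] phi 84.2 z [-0.013 -0.006 -1.   ] r 0.2458 handle ang 100.6 F [-1.2  0.  -0.3] M [ 0.    0.01 -0.01] g 23.5 q [ 0.1   0.53  0.29  1.34 -0.    0.2 ] t 33.2
[-0.19760526  0.06981368  0.17484107]
[-1.0, -1.0, 18.0, -0.1, -0.1, 0.2, 85.0]
[-1.0, -1.0, 18.0, -0.1, -0.1, 0.2, 85.0]
[-1.0, -1.0, 18.0, -0.1, -0.1, 0.2, 85.0]
[-1.0, -1.0, 18.0, -0.1, -0.1, 0.2, 85.0]
[-1.0, -1.0, 18.0, -0.1, -0.1, 0.2, 85.0]
```

Request:
jog_arm(deltas=[[[0,-2,18,0,-0.5,0.5,15],[0,-1,18,0,0,0,15],[0,-1,18,0,0,0,15],[0,0,18,0,0,0,15],[0,0,17,0,0,0,15]]])

```text
clock: 33.7
eef_pos: [0.6196, 0.0586, 0.0794]
tool_rot: [0.055, 0.998, -0.003, -0.005]
ft_force: [0.0, -0.4, -0.2]
grip_width: 0.0245
```

Request:
jog_arm(deltas=[[[0,0,0,0,0,0,45],[0,0,0,0,0,0,45],[0,0,0,0,0,0,45],[0,0,-30,0,0,0,45],[0,0,-40,0,0,0,45]]])

```text
clock: 34.2
eef_pos: [0.6121, 0.0596, 0.1424]
tool_rot: [0.054, 0.998, -0.005, -0.015]
ft_force: [2.0, -0.0, -0.2]
grip_width: 0.0448
```

Request:
jog_arm(deltas=[[[0,0,-40,0,0,0,45],[40,-15,0,0,0,0,45],[45,-15,0,0,0,0,45],[45,-15,0,0,0,0,36],[0,0,0,0,0,0,36]]])

```text
clock: 34.7
eef_pos: [0.4821, 0.0298, 0.1979]
tool_rot: [0.054, 0.999, -0.003, -0.003]
ft_force: [0.9, -0.2, -0.3]
grip_width: 0.0361
```

```bash
sed -i 's/q\[::3\]/q[::max(1,len(q)\/\/60)]/' h.py; python3 - <<'E'
from h import *
st(); p,r=cur(); print(W2L(p))
for t,z in (('slicker_mid',.086),('block_mid',.088)):
  try: look(t,z,None,'top')
  except Exception as e: print(e)
i=camera('top'); j=camera('wrist'); save(j,'w15.png')
cv2.imwrite('pics/t15c.png',np.hstack([cv2.resize(i[140:300,200:420,::-1],(440,320)),cv2.resize(j[100:400,100:550,::-1],(360,240)) if 0 else cv2.resize(j[:,80:560,::-1],(384,320))]))
E
```

```text
p [0.4821 0.0298 0.1979] phi 83.9 z [-0.007 -0.006 -1.   ] r 0.2798 handle ang 131.9 F [ 0.9 -0.2 -0.3] M [ 0.01 -0.04 -0.  ] g 36.1 q [ 0.07  0.23 -0.1   1.25 -0.01  0.17] t 34.7
[-0.33448937  0.02051433  0.19785508]
slicker_mid 0.73 [213. 211.] 179 ctr [592.6 268.9] size [34. 94.] yaw -30.8 col [95. 75. 60.]
slicker_mid 0.63 [290. 188.] 210 ctr [639.5  56.9] size [58. 30.] yaw 0.9 col [101.  76.  54.]
block_mid 0.77 [392. 283.] 264 ctr [ 369.2 -242.5] size [39. 52.] yaw -19.7 col [ 63.  80. 126.]
block_mid 0.59 [331. 202.] 314 ctr [598.2 -68.8] size [44. 62.] yaw -9.0 col [127. 124. 124.]
```

View pics/t15c.png

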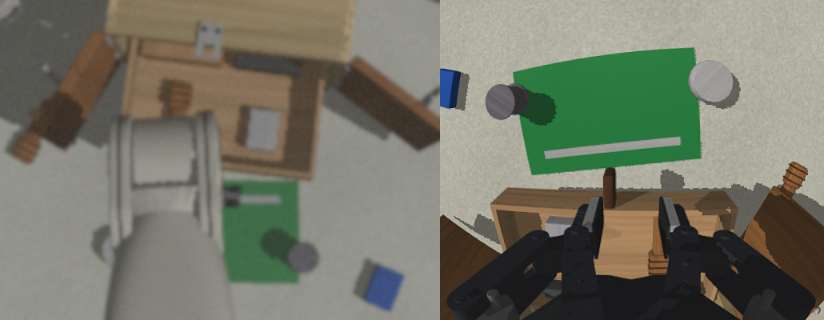

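```bash
python3 - <<'E'
from h import *
T=L2W(-.352,0,.155); print(T); go(T,83.4,45)
E
```

```text
[0.46233279 0.01145788 0.155     ]
[5.0, -4.0, 7.0, -0.0, -7.5, 0.1, 85.0]
[6.0, -4.0, 7.0, -0.0, -7.5, 0.1, 85.0]
[6.0, -4.0, 6.0, -0.0, -7.5, 0.1, 85.0]
[7.0, -4.0, 5.0, -0.0, -7.5, 0.1, 85.0]
[8.0, -4.0, 4.0, -0.0, -7.5, 0.1, 85.0]
[8.0, -4.0, 3.0, -0.0, -7.5, 0.1, 85.0]
```

Request:
jog_arm(deltas=[[[5,-4,7,0,-7.5,0,36],[6,-4,7,0,-7.5,0,36],[6,-4,6,0,-7.5,0,36],[7,-4,5,0,-7.5,0,36]]])

```text
clock: 35.4
eef_pos: [0.4844, 0.018, 0.1704]
tool_rot: [0.051, 0.962, -0.016, 0.269]
ft_force: [0.7, -0.2, -1.1]
grip_width: 0.0358
```

Request:
jog_arm(deltas=[[[8,-4,4,0,-7.5,0,36],[8,-4,3,0,-7.5,0,36],[0,0,0,0,0,0,36]]])

```text
clock: 35.7
eef_pos: [0.4705, 0.012, 0.1503]
tool_rot: [0.047, 0.927, -0.022, 0.37]
ft_force: [-0.6, -0.0, -1.5]
grip_width: 0.0358
```

```bash
python3 - <<'E'
from h import *
st(); p,r=cur(); print(W2L(p)); T=L2W(-.281,0,.081); go(T,83.4,45,n=4)
E
```

```text
p [0.4705 0.012  0.1503] phi 84.0 z [ 0.685 -0.076 -0.725] r 0.2751 handle ang 136.1 F [-0.6 -0.  -1.5] M [ 0.1   0.83 -0.02] g 35.8 q [ 0.13 -0.15 -0.98 -0.01 -0.17  0.17] t 35.7
[-0.34397019  0.0015095   0.15032992]
[1.0, -0.0, 23.0, 0.0, -0.4, 0.2, 85.0]
[1.0, -0.0, 23.0, 0.0, -0.4, 0.2, 85.0]
[1.0, -0.0, 23.0, 0.0, -0.4, 0.2, 85.0]
[1.0, -0.0, 23.0, 0.0, -0.4, 0.2, 85.0]
```

Request:
jog_arm(deltas=[[[1,0,23,0,-0.8,0,36],[1,0,23,0,-0.8,0,36],[1,0,22,0,0,0,36],[2,0,22,0,0,0,36],[0,0,0,0,0,0,36]]])

```text
clock: 36.2
eef_pos: [0.5477, 0.008, 0.0873]
tool_rot: [0.047, 0.921, -0.021, 0.385]
ft_force: [-0.4, -0.1, 0.3]
grip_width: 0.0357
```

Request:
jog_arm(deltas=[[[0,0,0,0,0,0,6],[0,0,0,0,0,0,6],[0,0,0,0,0,0,6],[0,0,0,0,0,0,6]]])

```text
clock: 36.6
eef_pos: [0.5501, 0.0005, 0.0881]
tool_rot: [0.052, 0.922, -0.03, 0.382]
ft_force: [3.0, -2.0, -7.5]
grip_width: 0.011
```

```bash
python3 - <<'E'
from h import *
st(); p,r=cur(); print(W2L(p)); d=r.inv().apply(L2W(.02,0,0)-L2W(0,0,0))*1000; print(d)
E
```

```text
p [5.501e-01 5.000e-04 8.810e-02] phi 83.2 z [ 0.702 -0.095 -0.706] r 0.2149 handle ang 123.6 F [ 3.  -2.  -7.5] M [0.48 1.07 0.29] g 11.0 q [ 0.09  0.19 -0.94 -0.33 -0.16  0.14] t 36.6
[-0.26356917 -0.00080412  0.08811386]
[-14.12041328   0.08450875  14.16357254]
```

Request:
jog_arm(deltas=[[[-7,0,7,0,0,0,6],[-14,0,14.1,0,0,0,6],[-14,0,14.1,0,0,0,6],[-14,0,14.1,0,0,0,6],[-14,0,14.1,0,0,0,6]]])

```text
clock: 37.1
eef_pos: [0.6383, -0.0097, 0.088]
tool_rot: [0.052, 0.923, -0.029, 0.379]
ft_force: [-4.8, -2.1, -1.5]
grip_width: 0.0111
```

Request:
jog_arm(deltas=[[[-14,0,14.1,0,0,0,6],[-14,0,14.1,0,0,0,6],[-14,0,14.1,0,0,0,6],[-10,0,10,0,0,0,6]]])

```text
clock: 37.5
eef_pos: [0.715, -0.0185, 0.0879]
tool_rot: [0.052, 0.924, -0.029, 0.378]
ft_force: [-3.3, -1.7, -1.4]
grip_width: 0.0108
```

```bash
python3 - <<'E'
from h import *
st(); p,r=cur(); print(W2L(p))
E
```

```text
p [ 0.715  -0.0185  0.0879] phi 83.2 z [ 0.695 -0.093 -0.713] r 0.1666 handle ang 73.9 F [-3.3 -1.7 -1.4] M [0.39 0.83 0.07] g 10.8 q [ 0.02  0.42 -0.54 -0.15 -0.11  0.09] t 37.5
[-0.09754611 -0.0007221   0.0879133 ]
```

Request:
jog_arm(deltas=[[[-6,0,6,0,0,0,6],[-6,0,6,0,0,0,6]]])

```text
clock: 37.7
eef_pos: [0.7277, -0.02, 0.0869]
tool_rot: [0.051, 0.926, -0.029, 0.374]
ft_force: [-110.6, 9.9, 80.1]
grip_width: 0.0111
```

Request:
jog_arm(deltas=[[[-4,0,4,0,0,0,6],[-4,0,4,0,0,0,6]]])

```text
clock: 37.9
eef_pos: [0.7272, -0.0199, 0.0868]
tool_rot: [0.05, 0.928, -0.03, 0.367]
ft_force: [-39.7, 2.0, 25.4]
grip_width: 0.0111
```

```bash
python3 - <<'E'
from h import *
st(); p,r=cur(); print(W2L(p))
E
```

```text
p [ 0.7272 -0.0199  0.0868] phi 83.4 z [ 0.679 -0.092 -0.728] r 0.169 handle ang 69.8 F [-39.7   2.   25.4] M [ 0.53  2.32 -0.16] g 11.1 q [ 0.02  0.43 -0.48 -0.1  -0.1   0.08] t 37.9
[-0.0852823  -0.00073087  0.08684499]
```

Request:
jog_arm(deltas=[[[0,0,0,0,0,0,36],[0,0,0,0,0,0,36],[0,0,-30,0,0,0,36],[0,0,-40,0,-1.5,0,36],[0,0,-40,0,-1.5,0,36]]])

```text
clock: 38.4
eef_pos: [0.6553, -0.0084, 0.1725]
tool_rot: [0.049, 0.916, -0.031, 0.396]
ft_force: [0.4, -0.6, -0.1]
grip_width: 0.0361
```

```bash
python3 - <<'E'
from h import *
st(); p,r=cur(); path(p,r,np.array([.5619,-.0064,.2469]),Rt(82,45.6))
E
```

```text
p [ 0.6553 -0.0084  0.1725] phi 83.5 z [ 0.723 -0.096 -0.684] r 0.1707 handle ang 94.6 F [ 0.4 -0.6 -0.1] M [ 0.07  0.69 -0.04] g 36.1 q [ 0.05  0.17 -0.63 -0.04 -0.13  0.1 ] t 38.4
[3.0, -3.0, -40.0, 0.1, 0.4, 0.6, 85.0]
[3.0, -3.0, -40.0, 0.1, 0.4, 0.6, 85.0]
[4.0, -4.0, -39.0, 0.1, 0.4, 0.6, 85.0]
```

Request:
jog_arm(deltas=[[[3,-3,-40,0,0.4,0.6,36],[3,-3,-40,0,0.4,0.6,36],[4,-3,-39,0,0.4,0.6,36],[0,0,0,0,0,0,36]]])

```text
clock: 38.8
eef_pos: [0.5621, -0.0039, 0.26]
tool_rot: [0.063, 0.916, -0.023, 0.395]
ft_force: [1.8, 0.2, 0.9]
grip_width: 0.0363
```

```bash
python3 - <<'E'
from h import *
st(); i=camera('wrist'); save(i,'w16.png')
a=cv2.imread('pics/w12.png'); b=cv2.imread('pics/w16.png')
def tm(x0,y0,x1,y1,n):
    g=cv2.matchTemplate(b[y0-25:y1+25,x0-25:x1+25],a[y0:y1,x0:x1],cv2.TM_CCOEFF_NORMED); _,m,_,l=cv2.minMaxLoc(g); print(n,m.__round__(3),l[0]-25,l[1]-25)
tm(315,140,340,190,'pull'); tm(300,145,360,200,'pull+front'); tm(440,150,470,180,'hinge'); tm(210,105,260,135,'feet/left top'); tm(255,205,325,235,'carton'); tm(230,120,420,145,'front edge')
E
```

```text
p [ 0.5621 -0.0039  0.26  ] phi 82.3 z [ 0.721 -0.092 -0.687] r 0.2047 handle ang 121.4 F [1.8 0.2 0.9] M [0.09 0.65 0.01] g 36.3 q [ 0.07 -0.14 -0.67  0.24 -0.14  0.15] t 38.8
pull 0.971 -4 -11
pull+front 0.969 -4 -11
hinge 0.938 -5 -11
feet/left top 0.977 -2 -10
carton 0.983 -3 -10
front edge 0.963 -3 -11
```

```bash
python3 - <<'E'
from h import *
go([.665,.2366,.285],-37.5,0,vmax=45)
E
```

```text
[-4.0, 17.0, 2.0, 3.2, 1.8, 7.5, 85.0]
[-2.0, 17.0, 1.0, 3.2, 1.8, 7.5, 85.0]
[0.0, 17.0, 0.0, 3.2, 1.8, 7.5, 85.0]
[2.0, 17.0, -1.0, 3.2, 1.8, 7.5, 85.0]
[5.0, 17.0, -2.0, 3.2, 1.8, 7.5, 85.0]
[7.0, 16.0, -2.0, 3.2, 1.8, 7.5, 85.0]
[9.0, 15.0, -3.0, 3.2, 1.8, 7.5, 85.0]
[11.0, 13.0, -3.0, 3.2, 1.8, 7.5, 85.0]
[13.0, 12.0, -4.0, 3.2, 1.8, 7.5, 85.0]
[14.0, 10.0, -4.0, 3.2, 1.8, 7.5, 85.0]
[15.0, 7.0, -4.0, 3.2, 1.8, 7.5, 85.0]
[16.0, 5.0, -4.0, 3.2, 1.8, 7.5, 85.0]
[17.0, 3.0, -4.0, 3.2, 1.8, 7.5, 85.0]
[17.0, 0.0, -3.0, 3.2, 1.8, 7.5, 85.0]
[17.0, -2.0, -2.0, 3.2, 1.8, 7.5, 85.0]
```

Request:
jog_arm(deltas=[[[-4,17,-4,3.2,1.8,7.5,36],[-2,17,-4,3.2,1.8,7.5,36],[0,17,-4,3.2,1.8,7.5,36],[2,17,-4,3.2,1.8,7.5,36],[5,17,-4,3.2,1.8,7.5,36]]])

```text
clock: 39.35
eef_pos: [0.5852, 0.0787, 0.2808]
tool_rot: [0.419, 0.858, -0.017, 0.296]
ft_force: [0.9, 0.2, 0.4]
grip_width: 0.0363
```

Request:
jog_arm(deltas=[[[7,16,-3,3.2,1.8,7.5,36],[9,15,-3,3.2,1.8,7.5,36],[11,13,-3,3.2,1.8,7.5,36],[13,12,-4,3.2,1.8,7.5,36],[14,10,-4,3.2,1.8,7.5,36]]])

```text
clock: 39.85
eef_pos: [0.6306, 0.1681, 0.2842]
tool_rot: [0.715, 0.682, -0.006, 0.154]
ft_force: [0.6, -0.2, -0.3]
grip_width: 0.0362
```

Request:
jog_arm(deltas=[[[15,7,-3,3.2,1.8,7.5,36],[16,5,-3,3.2,1.8,7.5,36],[17,3,-2,3.2,1.8,7.5,36],[17,0,-1,3.2,1.8,7.5,36],[17,-2,0,3.2,1.8,7.5,36]]])

```text
clock: 40.35
eef_pos: [0.6785, 0.2526, 0.2747]
tool_rot: [0.912, 0.411, 0.005, -0.009]
ft_force: [0.7, 0.2, -0.0]
grip_width: 0.0358
```

```bash
python3 - <<'E'
from h import *
st(1); go([.665,.2366,.25],-37.5,0,n=3)
E
```

```text
p [0.6785 0.2526 0.2747] phi -41.5 z [ 0.001  0.02  -1.   ] r 0.1071 handle ang 105.3 F [ 0.7  0.2 -0. ] M [-0.03 -0.02 -0.02] g 35.8 q [0.35 0.75 0.94 1.75 0.02 2.64] t 40.35
[-7.0, 0.0, 8.0, -0.2, -0.3, -1.3, 85.0]
[-7.0, 0.0, 8.0, -0.2, -0.3, -1.3, 85.0]
[-7.0, -0.0, 8.0, -0.2, -0.3, -1.3, 85.0]
```

Request:
jog_arm(deltas=[[[-10,0,5,0,0,-2,36],[-10,0,5,0,0,-2,36],[0,0,20,0,0,0,36],[0,0,0,0,0,0,36]]])

```text
clock: 40.75
eef_pos: [0.6738, 0.2397, 0.2279]
tool_rot: [0.897, 0.442, 0.002, -0.01]
ft_force: [-0.3, -1.2, -1.3]
grip_width: 0.0358
```

```bash
python3 - <<'E'
from h import *
st(1); go([.665,.2366,.176],-37.5,0,n=4)
E
```

```text
p [0.6738 0.2397 0.2279] phi -37.5 z [-0.005  0.019 -1.   ] r 0.0962 handle ang 110.1 F [-0.3 -1.2 -1.3] M [0.01 0.04 0.03] g 35.8 q [0.33 0.72 0.75 1.6  0.02 2.56] t 40.75
[-2.0, -1.0, 13.0, -0.2, -0.2, 0.0, 85.0]
[-2.0, -1.0, 13.0, -0.2, -0.2, 0.0, 85.0]
[-2.0, -1.0, 13.0, -0.2, -0.2, 0.0, 85.0]
[-2.0, -1.0, 13.0, -0.2, -0.2, 0.0, 85.0]
```

Request:
jog_arm(deltas=[[[-4,-2,12,0,0,0,36],[-3,-2,13,0,0,0,36],[-2,0,13,0,0,0,36],[-1,0,13,0,0,0,36],[0,0,0,0,0,0,20]]])

```text
clock: 41.25
eef_pos: [0.6693, 0.237, 0.1709]
tool_rot: [0.897, 0.443, 0.003, -0.01]
ft_force: [-0.7, 1.0, 0.1]
grip_width: 0.0224
```

Request:
jog_arm(deltas=[[[0,0,0,0,0,0,5],[0,0,0,0,0,0,5],[0,0,0,0,0,0,5],[0,0,0,0,0,0,5]]])

```text
clock: 41.65
eef_pos: [0.6694, 0.2395, 0.1715]
tool_rot: [0.896, 0.444, 0.002, -0.011]
ft_force: [-3.1, 0.2, -2.5]
grip_width: 0.0084
```

```bash
python3 - <<'E'
from h import *
st(1)
E
```

```text
p [0.6694 0.2395 0.1715] phi -37.3 z [-0.006  0.021 -1.   ] r 0.0976 handle ang 112.5 F [-3.1  0.2 -2.5] M [-0.36 -0.04 -0.12] g 8.4 q [0.33 0.71 0.59 1.45 0.02 2.56] t 41.65
```

Request:
jog_arm(deltas=[[[-5.8,-3.6,0,0,0,-4,5],[-11.6,-6.8,0,0,0,-8,5],[-11.6,-6.8,0,0,0,-8,5],[-11.6,-6.8,0,0,0,-8,5],[-11.6,-6.8,0,0,0,-8,5]]])

```text
clock: 42.15
eef_pos: [0.6248, 0.2018, 0.1715]
tool_rot: [0.708, 0.706, 0.007, -0.006]
ft_force: [2.9, -2.6, -1.3]
grip_width: 0.0084
```

```bash
python3 - <<'E'
from h import *
st(1)
p,r=cur(); hg=L2W(-.125,.165,0); rr=(p-hg)*[1,1,0]; A=R.from_euler('z',8,degrees=True).as_matrix(); print(r.inv().apply(A@rr-rr)*1000)
E
```

```text
p [0.6248 0.2018 0.1715] phi -0.2 z [ 0.002  0.019 -1.   ] r 0.0973 handle ang 147.4 F [ 2.9 -2.6 -1.3] M [-0.61 -0.09 -0.38] g 8.4 q [0.3  0.58 0.36 1.34 0.02 1.88] t 42.15
[-11.93591586  -6.46363798  -0.23763673]
```

Request:
jog_arm(deltas=[[[-11.8,-6.6,0,0,0,-8,5],[-11.8,-6.6,0,0,0,-8,5],[-11.8,-6.6,0,0,0,-8,5],[-11.8,-6.6,0,0,0,-8,5],[-11.8,-6.6,0,0,0,-8,5]]])

```text
clock: 42.65
eef_pos: [0.6109, 0.1331, 0.1715]
tool_rot: [0.413, 0.911, 0.01, -0.001]
ft_force: [4.2, 0.9, -3.4]
grip_width: 0.0086
```

Request:
jog_arm(deltas=[[[-11.8,-6.6,0,0,0,-8,5],[-11.8,-6.6,0,0,0,-8,5],[-11.8,-6.6,0,0,0,-8,5]]])

```text
clock: 42.95
eef_pos: [0.6265, 0.0938, 0.1714]
tool_rot: [0.207, 0.978, 0.01, 0.002]
ft_force: [3.7, 4.3, -3.5]
grip_width: 0.0085
```

```bash
python3 - <<'E'
from h import *
st(1)
p,r=cur(); print(W2L(p)); hg=L2W(-.125,.165,0); rr=(p-hg)*[1,1,0]; A=R.from_euler('z',8,degrees=True).as_matrix(); print(r.inv().apply(A@rr-rr)*1000)
E
```

```text
p [0.6265 0.0938 0.1714] phi 66.2 z [ 0.009  0.02  -1.   ] r 0.0976 handle ang -145.4 F [ 3.7  4.3 -3.5] M [-0.1   0.12 -0.15] g 8.5 q [0.14 0.53 0.27 1.3  0.02 0.56] t 42.95
[-0.19835345  0.10068897  0.1714226 ]
[-12.07037109  -6.28635816  -0.13541632]
```

Request:
jog_arm(deltas=[[[-12,-6.4,0,0,0,-8,5],[-6,-3.2,0,0,0,-4,5],[-2.2,-1.2,0,0,0,-1.5,5]]])

```text
clock: 43.25
eef_pos: [0.6414, 0.0764, 0.1713]
tool_rot: [0.085, 0.996, 0.012, 0.001]
ft_force: [-8.3, 9.7, 3.4]
grip_width: 0.0081
```

Request:
jog_arm(deltas=[[[-1.5,-0.8,0,0,0,-1,5]]])

```text
clock: 43.35
eef_pos: [0.6412, 0.0764, 0.1714]
tool_rot: [0.075, 0.997, 0.012, -0.0]
ft_force: [-4.3, 4.6, 0.8]
grip_width: 0.0085
```

```bash
python3 - <<'E'
from h import *
st(1); p,r=cur(); print(W2L(p))
E
```

```text
p [0.6412 0.0764 0.1714] phi 81.4 z [ 0.001  0.025 -1.   ] r 0.098 handle ang -132.0 F [-4.3  4.6  0.8] M [-0.15  1.57 -0.3 ] g 8.5 q [0.11 0.56 0.33 1.33 0.02 0.26] t 43.35
[-0.18175494  0.08508886  0.17139753]
```

Request:
jog_arm(deltas=[[[-3,0,0,0,0,-0.5,5],[-3,0,0,0,0,0,5]]])

```text
clock: 43.55
eef_pos: [0.6418, 0.0763, 0.1713]
tool_rot: [0.07, 0.997, 0.012, -0.006]
ft_force: [-10.6, 2.6, 3.8]
grip_width: 0.0088
```

```bash
python3 - <<'E'
from h import *
st(1); p,r=cur(); print(W2L(p))
E
```

```text
p [0.6418 0.0763 0.1713] phi 82.0 z [-0.01   0.025 -1.   ] r 0.0977 handle ang -131.7 F [-10.6   2.6   3.8] M [-0.48  2.06  0.12] g 8.8 q [0.11 0.57 0.34 1.35 0.03 0.25] t 43.55
[-0.18115203  0.08507477  0.17125242]
```

Request:
jog_arm(deltas=[[[0,0,0,0,0,0,34],[0,0,0,0,0,0,34],[0,0,-25,0,0,0,34],[0,0,-40,0,0,0,34],[0,0,-10,0,0,0,34]]])

```text
clock: 44.05
eef_pos: [0.6443, 0.0744, 0.2488]
tool_rot: [0.07, 0.997, 0.013, -0.004]
ft_force: [1.1, 0.3, 1.0]
grip_width: 0.0334
```

```bash
python3 - <<'E'
from h import *
st(1); go([.652,.0136,.235],83.2,9.5,n=3)
i=camera('wrist'); print(proj('wrist',L2W(-.141,.16,.223)),proj('wrist',L2W(-.141,.003,.223)))
E
```

```text
p [0.6443 0.0744 0.2488] phi 82.0 z [-0.007  0.027 -1.   ] r 0.0976 handle ang -129.9 F [1.1 0.3 1. ] M [-0.02 -0.04  0.02] g 33.4 q [0.1  0.55 0.51 1.54 0.03 0.24] t 44.05
[-5.0, -20.0, 4.0, 0.5, -3.4, -0.4, 85.0]
[-5.0, -20.0, 5.0, 0.5, -3.4, -0.4, 85.0]
[-5.0, -20.0, 5.0, 0.5, -3.4, -0.4, 85.0]
[433.07146915 283.90302864] [202.95191599 291.6872763 ]
```

Request:
jog_arm(deltas=[[[-4,-20,2,0.5,-3.4,-0.4,34],[-4,-20,2,0.5,-3.4,-0.4,34],[-4,-21,2,0.5,-3.4,-0.4,34],[0,0,0,0,0,0,34]]])

```text
clock: 44.5
eef_pos: [0.6503, 0.011, 0.2394]
tool_rot: [0.059, 0.994, -0.007, 0.088]
ft_force: [-0.2, 0.6, -0.5]
grip_width: 0.0341
```

```bash
python3 - <<'E'
from h import *
st(1); go([.6588,.0136,.1775],83.2,9.5,n=4)
E
```

```text
p [0.6503 0.011  0.2394] phi 83.2 z [ 0.174 -0.023 -0.985] r 0.1494 handle ang -112.2 F [-0.2  0.6 -0.5] M [ 0.04  0.22 -0.01] g 34.1 q [ 0.03  0.4   0.24  1.23 -0.03  0.15] t 44.5
[1.0, 1.0, 16.0, -0.0, 0.1, -0.0, 85.0]
[1.0, 1.0, 16.0, -0.0, 0.1, -0.0, 85.0]
[1.0, 1.0, 16.0, -0.0, 0.1, -0.0, 85.0]
[1.0, 1.0, 16.0, -0.0, 0.1, -0.0, 85.0]
```

Request:
jog_arm(deltas=[[[1,1,16,0,0,0,34],[1,1,16,0,0,0,34],[1,1,16,0,0,0,34],[1,0,14,0,0,0,34],[0,0,0,0,0,0,8]]])

```text
clock: 45.0
eef_pos: [0.6586, 0.0148, 0.1744]
tool_rot: [0.06, 0.994, -0.005, 0.087]
ft_force: [0.1, 0.1, -0.2]
grip_width: 0.0204
```

Request:
jog_arm(deltas=[[[0,0,0,0,0,0,8],[0,0,0,0,0,0,8],[0,0,0,0,0,0,8],[0,0,0,0,0,0,8]]])

```text
clock: 45.4
eef_pos: [0.6586, 0.0135, 0.175]
tool_rot: [0.06, 0.994, -0.006, 0.086]
ft_force: [-0.7, -1.2, -2.8]
grip_width: 0.0107
```

```bash
python3 - <<'E'
from h import *
st(1)
E
```

```text
p [0.6586 0.0135 0.175 ] phi 83.0 z [ 0.171 -0.023 -0.985] r 0.1441 handle ang -109.5 F [-0.7 -1.2 -2.8] M [-0.26  0.3   0.05] g 10.7 q [ 0.03  0.45  0.14  1.09 -0.03  0.15] t 45.4
```

Request:
jog_arm(deltas=[[[-0.8,0,-5,0,0,0,8],[-0.8,0,-5,0,0,0,8]]])

```text
clock: 45.6
eef_pos: [0.6579, 0.0137, 0.1844]
tool_rot: [0.06, 0.995, -0.006, 0.085]
ft_force: [0.1, -1.2, -2.8]
grip_width: 0.0104
```

Request:
jog_arm(deltas=[[[-0.4,0,-3,0,0,0,8]]])

```text
clock: 45.7
eef_pos: [0.6578, 0.0137, 0.1879]
tool_rot: [0.06, 0.995, -0.006, 0.085]
ft_force: [0.1, -1.1, -3.4]
grip_width: 0.0105
```

Request:
jog_arm(deltas=[[[-0.3,0,-2,0,0,0,8]]])

```text
clock: 45.8
eef_pos: [0.6572, 0.0139, 0.1894]
tool_rot: [0.06, 0.995, -0.006, 0.084]
ft_force: [1.2, 0.1, -11.5]
grip_width: 0.0104
```

Request:
jog_arm(deltas=[[[-0.3,0,-2,0,0,0,8]]])

```text
clock: 45.9
eef_pos: [0.6559, 0.0142, 0.1895]
tool_rot: [0.06, 0.995, -0.006, 0.082]
ft_force: [2.5, 0.6, -14.8]
grip_width: 0.0108
```

Request:
jog_arm(deltas=[[[0,0,0,0,0,0,34],[0,0,0,0,0,0,34],[0,0,-35,0,0,0,34],[0,0,-45,0,4,0,34],[30,0,0,0,5,0,36]]])

```text
clock: 46.4
eef_pos: [0.6135, 0.0204, 0.2721]
tool_rot: [0.06, 0.998, -0.0, 0.007]
ft_force: [-0.3, -0.3, -0.3]
grip_width: 0.0362
```

```bash
python3 - <<'E'
from h import *
st(1)
i=camera('wrist'); save(i,'w20.png')
h=cv2.cvtColor(i,cv2.COLOR_RGB2HSV); m=((h[...,0]>14)&(h[...,0]<28)&(h[...,1]>140)).astype(np.uint8)
n,_,s,c=cv2.connectedComponentsWithStats(m); print([(s[k].tolist(),c[k].round(1).tolist()) for k in range(1,n) if s[k][4]>40 and 250<c[k][0]<400])
for z in (.212,.198): print(z,[proj('wrist',L2W(x,.0245,z)).round(1) for x in (-.141,-.165)])
print('rod',proj('wrist',L2W(-.133,.0245,.228)))
go([.632,-.302,.285],74,0,vmax=47)
E
```

```text
p [0.6135 0.0204 0.2721] phi 83.1 z [ 0.013 -0.002 -1.   ] r 0.1591 handle ang -125.9 F [-0.3 -0.3 -0.3] M [-0.   -0.04  0.01] g 36.2 q [ 0.03  0.46  0.42  1.52 -0.    0.15] t 46.4
[([310, 256, 15, 32, 445], [317.0, 272.0]), ([312, 309, 12, 7, 64], [316.7, 311.7])]
0.212 [array([319.2, 300.3]), array([319. , 274.5])]
0.198 [array([319.2, 290.4]), array([319. , 265.3])]
rod [319.21917171 320.91102122]
[-9.0, -45.0, -2.0, -0.0, -0.0, 1.3, 85.0]
[-10.0, -45.0, -2.0, -0.0, -0.0, 1.3, 85.0]
[-11.0, -45.0, -2.0, -0.0, -0.0, 1.3, 85.0]
[-12.0, -45.0, -2.0, -0.0, -0.0, 1.3, 85.0]
[-13.0, -44.0, -2.0, -0.0, -0.0, 1.3, 85.0]
[-14.0, -44.0, -2.0, -0.0, -0.0, 1.3, 85.0]
[-15.0, -44.0, -2.0, -0.0, -0.0, 1.3, 85.0]
```

Request:
jog_arm(deltas=[[[-9,-45,-4,0,0,1.3,36],[-10,-45,-4,0,0,1.3,36],[-11,-45,-4,0,0,1.3,36],[-12,-45,-4,0,0,1.3,36]]])

```text
clock: 46.85
eef_pos: [0.6277, -0.1613, 0.2881]
tool_rot: [0.099, 0.995, -0.0, 0.007]
ft_force: [1.3, 0.7, -1.0]
grip_width: 0.0361
```

Request:
jog_arm(deltas=[[[-10,-44,-4,0,0,1.3,36],[-8,-44,-4,0,0,1.3,36],[-8,-44,-4,0,0,1.3,36],[0,0,0,0,0,0,36]]])

```text
clock: 47.25
eef_pos: [0.6257, -0.309, 0.3022]
tool_rot: [0.138, 0.99, -0.004, 0.013]
ft_force: [0.4, -0.6, -0.6]
grip_width: 0.0362
```

```bash
python3 - <<'E'
from h import *
st(); go([.635,-.3035,.235],74,0,n=3)
E
```

```text
p [ 0.6257 -0.309   0.3022] phi 74.2 z [ 0.026 -0.011 -1.   ] r 0.1374 handle ang -108.3 F [ 0.4 -0.6 -0.6] M [ 0.04 -0.04 -0.03] g 36.2 q [-0.46  0.66  0.84  1.72  0.   -0.18] t 47.25
[-2.0, 3.0, 22.0, -0.1, 0.5, 0.1, 85.0]
[-2.0, 3.0, 22.0, -0.1, 0.5, 0.1, 85.0]
[-2.0, 3.0, 22.0, -0.1, 0.5, 0.1, 85.0]
```

Request:
jog_arm(deltas=[[[-2,3,22,0,0.8,0,36],[-2,2,22,0,0.7,0,36],[-2,2,20,0,0,0,36],[0,0,0,0,0,0,36]]])

```text
clock: 47.65
eef_pos: [0.6373, -0.3083, 0.2387]
tool_rot: [0.14, 0.99, -0.004, 0.007]
ft_force: [-0.3, 0.4, 0.3]
grip_width: 0.0358
```

```bash
python3 - <<'E'
from h import *
st(); go([.635,-.3037,.179],74,0,n=4)
E
```

```text
p [ 0.6373 -0.3083  0.2387] phi 73.9 z [ 0.012 -0.009 -1.   ] r 0.1335 handle ang -103.7 F [-0.3  0.4  0.3] M [-0.01  0.05 -0.01] g 35.8 q [-0.45  0.68  0.71  1.59 -0.   -0.17] t 47.65
[1.0, 1.0, 15.0, -0.1, 0.2, -0.0, 85.0]
[1.0, 1.0, 15.0, -0.1, 0.2, -0.0, 85.0]
[1.0, 1.0, 15.0, -0.1, 0.2, -0.0, 85.0]
[1.0, 1.0, 15.0, -0.1, 0.2, -0.0, 85.0]
```

Request:
jog_arm(deltas=[[[2,2,15,0,0.5,0,36],[2,1,15,0,0,0,36],[1,1,15,0,0,0,36],[1,0,13,0,0,0,36],[0,0,0,0,0,0,20]]])

```text
clock: 48.15
eef_pos: [0.637, -0.3022, 0.1862]
tool_rot: [0.138, 0.99, -0.005, 0.009]
ft_force: [-0.8, 0.4, -0.7]
grip_width: 0.0227
```

Request:
jog_arm(deltas=[[[0,0,0,0,0,0,5],[0,0,0,0,0,0,5],[0,0,0,0,0,0,5],[0,0,0,0,0,0,5]]])

```text
clock: 48.55
eef_pos: [0.6368, -0.3048, 0.1878]
tool_rot: [0.139, 0.99, -0.008, 0.009]
ft_force: [-0.8, -1.7, -5.0]
grip_width: 0.0076
```

```bash
python3 - <<'E'
from h import *
st(); p,r=cur(); hg=L2W(-.125,-.165,0); rr=(p-hg)*[1,1,0]; A=R.from_euler('z',-8,degrees=True).as_matrix(); print(r.inv().apply(A@rr-rr)*1000)
E
```

```text
p [ 0.6368 -0.3048  0.1878] phi 74.1 z [ 0.016 -0.019 -1.   ] r 0.1302 handle ang -104.3 F [-0.8 -1.7 -5. ] M [0.01 0.05 0.03] g 7.6 q [-0.44  0.67  0.56  1.44 -0.01 -0.16] t 48.55
[18.15106981  0.7330744  -0.38959533]
```

Request:
jog_arm(deltas=[[[9,0.2,0,0,0,4,5],[18.1,0.7,0,0,0,8,5],[18.1,0.7,0,0,0,8,5],[18.1,0.7,0,0,0,8,5],[18.1,0.7,0,0,0,8,5]]])

```text
clock: 49.05
eef_pos: [0.5712, -0.2628, 0.1877]
tool_rot: [0.448, 0.894, -0.006, 0.016]
ft_force: [1.3, 0.6, -4.1]
grip_width: 0.0071
```

Request:
jog_arm(deltas=[[[18.1,0.7,0,0,0,8,5],[18.1,0.7,0,0,0,8,5],[18.1,0.7,0,0,0,8,5],[18.1,0.7,0,0,0,8,5]]])

```text
clock: 49.45
eef_pos: [0.5418, -0.1952, 0.1877]
tool_rot: [0.686, 0.727, -0.001, 0.018]
ft_force: [2.2, -0.2, -4.6]
grip_width: 0.0075
```

```bash
python3 - <<'E'
from h import *
st(); p,r=cur(); hg=L2W(-.125,-.165,0); rr=(p-hg)*[1,1,0]; A=R.from_euler('z',-8,degrees=True).as_matrix(); print(r.inv().apply(A@rr-rr)*1000)
E
```

```text
p [ 0.5418 -0.1952  0.1877] phi 3.4 z [ 0.025 -0.027 -0.999] r 0.1281 handle ang -172.5 F [ 2.2 -0.2 -4.6] M [-0.01 -0.09  0.21] g 7.5 q [-0.34  0.39  0.09  1.25 -0.02  1.18] t 49.45
[17.86902386 -0.02432623 -0.51235081]
```

Request:
jog_arm(deltas=[[[18,0.3,0,0,0,8,5],[18,0.3,0,0,0,8,5],[18,0.3,0,0,0,8,5],[18,0.3,0,0,0,8,5]]])

```text
clock: 49.85
eef_pos: [0.5542, -0.1222, 0.1878]
tool_rot: [0.865, 0.501, 0.004, 0.019]
ft_force: [4.8, -3.2, -8.2]
grip_width: 0.0073
```

Request:
jog_arm(deltas=[[[18,0.3,0,0,0,8,5],[18,0.3,0,0,0,8,5],[18,0.3,0,0,0,8,5],[18,0.3,0,0,0,8,5]]])

```text
clock: 50.25
eef_pos: [0.604, -0.0682, 0.1878]
tool_rot: [0.972, 0.233, 0.009, 0.019]
ft_force: [2.5, -5.0, -8.1]
grip_width: 0.0077
```

```bash
python3 - <<'E'
from h import *
st(); p,r=cur(); hg=L2W(-.125,-.165,0); rr=(p-hg)*[1,1,0]; A=R.from_euler('z',-4,degrees=True).as_matrix(); print(r.inv().apply(A@rr-rr)*1000)
E
```

```text
p [ 0.604  -0.0682  0.1878] phi -63.0 z [ 0.027 -0.032 -0.999] r 0.128 handle ang 120.5 F [ 2.5 -5.  -8.1] M [-0.57  0.02  0.21] g 7.7 q [-0.1   0.45  0.19  1.28 -0.03  2.57] t 50.25
[ 8.93083376 -0.23297827  0.07195456]
```

Request:
jog_arm(deltas=[[[9,0,0,0,0,4,5],[9,0,0,0,0,4,5],[6.8,0,0,0,0,3,5]]])

```text
clock: 50.55
eef_pos: [0.6285, -0.0569, 0.1879]
tool_rot: [0.991, 0.136, 0.011, 0.018]
ft_force: [0.9, -2.0, -5.3]
grip_width: 0.0074
```

Request:
jog_arm(deltas=[[[3,0,0,0,0,1.3,5],[3,0,0,0,0,1.3,5]]])

```text
clock: 50.75
eef_pos: [0.6347, -0.0549, 0.1879]
tool_rot: [0.993, 0.113, 0.011, 0.018]
ft_force: [0.8, -2.2, -4.5]
grip_width: 0.0076
```

```bash
python3 - <<'E'
from h import *
st(); p,r=cur(); print(W2L(p))
E
```

```text
p [ 0.6347 -0.0549  0.1879] phi -77.0 z [ 0.025 -0.033 -0.999] r 0.1283 handle ang 105.4 F [ 0.8 -2.2 -4.5] M [0.21 0.37 0.18] g 7.6 q [-0.07  0.51  0.29  1.32 -0.03  2.84] t 50.75
[-0.17313208 -0.04610532  0.1878648 ]
```

Request:
jog_arm(deltas=[[[3,0,0,0,0,1.3,5]]])

```text
clock: 50.85
eef_pos: [0.6348, -0.0549, 0.1878]
tool_rot: [0.995, 0.101, 0.008, 0.018]
ft_force: [-12.7, -5.2, 2.2]
grip_width: 0.0074
```

Request:
jog_arm(deltas=[[[2,0,0,0,0,0.8,5]]])

```text
clock: 50.95
eef_pos: [0.6347, -0.055, 0.1878]
tool_rot: [0.995, 0.094, 0.006, 0.018]
ft_force: [-3.2, -2.0, -2.1]
grip_width: 0.0073
```

Request:
jog_arm(deltas=[[[2,0,0,0,0,0.5,5]]])

```text
clock: 51.05
eef_pos: [0.6347, -0.055, 0.1878]
tool_rot: [0.996, 0.089, 0.004, 0.018]
ft_force: [-5.1, -3.3, -3.0]
grip_width: 0.0076
```

```bash
python3 - <<'E'
from h import *
st(); p,r=cur(); print(W2L(p))
E
```

```text
p [ 0.6347 -0.055   0.1878] phi -79.8 z [ 0.011 -0.036 -0.999] r 0.1282 handle ang 105.5 F [-5.1 -3.3 -3. ] M [-0.01  1.4   0.31] g 7.6 q [-0.07  0.53  0.31  1.34 -0.03  2.89] t 51.05
[-0.17318012 -0.04620442  0.18782893]
```

Request:
jog_arm(deltas=[[[0,0,0,0,0,0,36],[0,0,0,0,0,0,36],[0,0,-30,0,0,0,36],[0,0,-45,0,0,0,36],[0,0,-45,0,0,0,36]]])

```text
clock: 51.55
eef_pos: [0.6329, -0.0499, 0.3083]
tool_rot: [0.996, 0.089, 0.003, 0.017]
ft_force: [1.3, 0.1, -0.5]
grip_width: 0.0359
```

Request:
jog_arm(deltas=[[[-45,0,0,0,0,0,36],[-45,0,0,0,0,0,36],[-45,0,0,0,0,0,36],[-45,0,0,0,0,0,36],[-40,0,0,0,0,0,36]]])

```text
clock: 52.05
eef_pos: [0.4315, -0.0894, 0.319]
tool_rot: [0.995, 0.091, 0.029, 0.022]
ft_force: [0.6, 0.3, 1.0]
grip_width: 0.0362
```

```bash
python3 - <<'E'
from h import *
st(); t=camera('top'); save(t,'t30.png'); s=camera('scene'); save(s,'s30.png')
a=cv2.cvtColor(t,cv2.COLOR_RGB2HSV)
# grey strip: low saturation region near (290..320,165..205)
roi=a[150:215,270:345]; m=((roi[...,1]<40)&(roi[...,2]>90)).astype(np.uint8)
n,_,q,c=cv2.connectedComponentsWithStats(m); print([(q[k].tolist(),c[k].round(1).tolist()) for k in range(1,n) if q[k][4]>20])
for th in (0,.05,.1): print(th,[proj('top',door(th,u,n_,.222)).round(1).tolist() for u,n_ in((.163,.05),(.212,.05),(.163,.016),(.212,.016))], 'rbar',proj('top',door(th,.119,.052,.208)).round(1))
o=cv2.imread('pics/top0.png')[:,:,::-1].copy(); roi=cv2.cvtColor(o,cv2.COLOR_RGB2HSV)[150:215,270:345]; m=((roi[...,1]<40)&(roi[...,2]>90)).astype(np.uint8)
n,_,q,c=cv2.connectedComponentsWithStats(m); print('start',[(q[k].tolist(),c[k].round(1).tolist()) for k in range(1,n) if q[k][4]>20])
for nme in ['right_door','left_door','slicker_mid','block_mid','tray']:
  print(nme,[(round(d['conf'],2),np.round(d['at'],0).tolist(),int(d['pixels'].sum())) for d in masks_of(nme,'top')])
E
```

```text
p [ 0.4315 -0.0894  0.319 ] phi -79.7 z [ 0.062 -0.038 -0.997] r 0.2535 handle ang 159.4 F [0.6 0.3 1. ] M [0.06 0.04 0.03] g 36.2 q [-0.19  0.04 -0.    1.46 -0.03  2.77] t 52.05
[([0, 1, 75, 64, 2770], [36.0, 43.7])]
0 [[311.3, 182.2], [293.1, 180.0], [312.9, 169.9], [294.8, 167.7]] rbar [327.4 185.9]
0.05 [[311.9, 185.3], [293.6, 184.0], [312.9, 172.9], [294.7, 171.5]] rbar [328.1 188.2]
0.1 [[312.7, 188.3], [294.3, 187.9], [313.0, 175.9], [294.7, 175.4]] rbar [329.  190.4]
start [([27, 1, 15, 19, 201], [34.1, 9.7]), ([0, 28, 75, 37, 2023], [37.5, 50.0])]
right_door [(0.95, [330.0, 175.0], 1587)]
left_door [(0.68, [276.0, 170.0], 806)]
slicker_mid [(0.52, [216.0, 205.0], 307)]
block_mid [(0.62, [395.0, 284.0], 173)]
tray [(0.52, [329.0, 175.0], 1449)]
```

```bash
python3 - <<'E'
import cv2,numpy as np
a=cv2.imread('pics/top0.png');b=cv2.imread('pics/t30.png')
A,B=[cv2.resize(x,None,fx=4,fy=4,interpolation=cv2.INTER_CUBIC) for x in(a,b)]
def tm(x0,y0,x1,y1,n):
    x0,y0,x1,y1=[4*v for v in(x0,y0,x1,y1)];P=60
    g=cv2.matchTemplate(B[y0-P:y1+P,x0-P:x1+P],A[y0:y1,x0:x1],cv2.TM_CCOEFF_NORMED);_,m,_,l=cv2.minMaxLoc(g);print(n,round(m,3),(l[0]-P)/4,(l[1]-P)/4)
tm(293,174,318,204,'strip'); tm(322,178,336,202,'rbar'); tm(296,148,314,168,'plate'); tm(274,168,288,192,'lbar'); tm(255,150,290,185,'ldoor')
E
```

```text
strip 0.812 -1.0 -8.25
rbar 0.958 -1.75 -5.5
plate 0.981 0.0 0.0
lbar 0.524 0.75 -0.5
ldoor 0.763 0.25 -0.5
```

```bash
python3 -c "
from workcell import job_done
print(job_done())"
```

```text
the job is handed in; nothing more can be done
None
```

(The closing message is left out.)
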